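# Seat a vial cap with the catch-guarded hand press

### The job

Pick up the amber glass vial with the red cap, gripping it lightly because the glass breaks if it is squeezed hard, set it upright in the round recess of the hand press and let go of it. Then flip the yellow safety catch well outward, clear of the lever, and after that take the blue handle and pull the sprung lever all the way over and down so that the press pushes the cap home. Finish while still holding the lever fully down by its handle, and leave the jar, bottle and tip box undisturbed.

Things in the scene. Friction and masses are not known exactly. Their poses are not given: they have to be found in the camera images.
- vial_mid (a point): Centre of the loose amber glass vial: 28 mm diameter, glass 64 mm high, red cap (25 mm diameter, 14 mm high) standing 6 mm proud on its neck, 84 mm high in all; about 60 g. This point is on the axis 42 mm above the underside; z is up along the axis. Grip it by the glass, lightly (20 to 30 N per finger is plenty, well under 60 N).
- vial: The same vial with its cap; origin at the centre of its underside.
- cap (a joint): How far the red cap has been pushed down onto the vial, m: 0 = as found, 6 mm proud; 0.006 = fully home. It takes about 10 N.
- nest (a point): Centre of the floor of the round recess (32 mm diameter at the floor, 14 mm deep, 3 mm chamfer at the mouth, in a white block 60 mm square) where the vial stands in the press; the floor is 16 mm above the table. The press is bolted down; its position and yaw vary. Press axes as seen in this frame: z up, +x towards the catch post, -y the way in which the lever is pulled over. The raised lever and its cheeks stand at y of about +60 mm and more in this frame.
- pivot (a point): Centre of the lever's hinge, 110.5 mm above the table, 75 mm from the recess axis at +y of the press; same axes as nest. The lever turns about x of the press.
- lever (a joint): Lever angle, rad: 0 = raised and leaning 15 degrees back past vertical (as found); 1.833 = fully pulled over, level, at its stop, with the pad on the seated cap. A spring always returns it to 0 when let go. With the vial in place, the handle needs about 2 N at first, rising to about 9 N at the end, along its path. While the catch is on, its bar stops the lever almost at once (do not force it).
- handle_mid (a point): Mid-length of the blue handle, a round bar 18 mm in diameter, 95 mm long, parallel to the press's x axis and standing out sideways (-x) from the lever's end. It moves with the lever on a circle of 170 mm radius about the pivot (this point lies 63 mm to -x of the lever's mid-plane): raised about 275 mm above the table (so carry the vial over or round it), pulled over 110.5 mm above it and 170 mm to -y of the pivot. The bar may turn between the fingers.
- catch (a joint): Angle of the yellow catch, rad: near 0 = on, its bar lies across in front of the lever; grows to 1.6 as its tab is flipped outward (+x of the press) and its bar swings up and away. Friction keeps it where it is left; about 2 N at the tab moves it.
- catch_tab (a point): Middle of the outer end of the catch's yellow tab: a plate 8 mm thick along the press's x axis and 18 mm wide along y, standing upright when on; 47 mm from the catch axis. The catch's bar (8 mm square, 87 mm long, reaching just past the lever) lies 26 mm to +y of the tab, so push the tab itself.
- catch_axis (a point): Point of the catch's hinge axis at the foot of the tab, 212 mm above the table, 75 mm to +x of the lever's mid-plane; axis along the press's y; same axes as nest; it does not move.
- jar: Bystander: white jar, 48 mm diameter, 75 mm high. Leave it.
- bottle: Bystander: clear bottle with blue cap, 68 mm diameter, 150 mm high. Leave it.
- tip_box: Bystander: blue box with orange top, 90 x 120 x 62 mm. Leave it.
Things that resemble listed ones, but are neither listed nor needed, are in the scene too. Of the things that look like the vial, the middle-sized one is meant.

How it is judged (in metres and radians):
On the way, in this order (a step that is already met when the one before it is completed fails the run):
1. the vial stands upright in the recess, let go, cap still proud, catch still on (horizontal distance between vial and nest below 0.005 m and z of vial in the frame of nest below 0.004 m and angle between vial's own z axis and vertical below 0.1 rad and contact force between the fingers and vial below 0.1 N and value of joint cap below 0.003 m and value of joint catch below 0.5 rad), for 0.2 s.
2. the catch is flipped outward while the lever is still raised (value of joint catch above 1 rad and value of joint lever below 0.2 rad), for 0.1 s.
3. the lever is pulled fully over by the handle and the cap is home (value of joint lever above 1.77 rad and value of joint cap above 0.004 m and contact force between the fingers and lever_c2 above 1.5 N), for 0.3 s.
At the end, for the whole second after the job is handed in: The fingers hold the lever down by its handle (over 1.5 N), lever within 0.06 rad of its stop (joint over 1.77), cap pushed down by more than 4 mm of its 6, catch flipped by more than 1.0 rad, vial upright (within 0.1 rad) on the floor of the recess (within 5 mm of its axis) (all of step 3 and value of joint catch above 1 rad and horizontal distance between vial and nest below 0.005 m and z of vial in the frame of nest below 0.004 m and angle between vial's own z axis and vertical below 0.1 rad); the arm keeps its last pose, push and grip.
It fails at once if the glass vial was squeezed hard (over 150 N of finger contact in all) (contact force between the fingers and vial above 150 N).
It fails at once if the vial was knocked over (angle between vial's own z axis and vertical above 0.8 rad).
It fails at once if the lever was forced past the catch (value of joint lever above 0.25 rad and value of joint catch below 0.5 rad).
It fails at once if the cap was pushed down other than by the press (value of joint cap above 0.003 m and value of joint lever below 1.5 rad).
It fails at once if the jar, bottle or tip box was disturbed (distance of any of jar, bottle, tip_box from where it was at the start of the episode above 0.03 m).
It also fails if it takes over 72 s, if anything falls off the work surface, if the arm or the gripper's body presses on something with over 40 N, if the wrist force passes 120 N, or if a joint passes its speed limit or range.

### The arm

A 6-joint arm with a two-finger parallel gripper is mounted at the origin on the work surface. World frame = base frame: x ahead of the robot, y to its left, z up, the work surface at z = 0. Lengths are in m, angles in degrees, forces in N, time in s.
With the tool pointing down it reaches from about 0.3 to 0.75 m from the base axis. Payload 8.5 kg.
Tool frame: the origin (TCP) lies midway between the tips of the shut fingers; the grasp point (between the pads) lies 19 mm behind it (env.grip_depth is the distance from the TCP to the grasp point, in m); x points along the fingers, y is the direction in which the jaws open and shut, and the axes are right-handed (so a half turn about x gives the same grasp; the last joint's range is limited). The gripper opens to 85 mm and grips with 20 to 120 N. Pads are 22 mm wide; open, the fingers measure 114 mm over their backs; the gripper's body (76 mm by 85 mm) begins 54 mm behind the grasp point. The pads swing forward as they close: fully open they stand 13 mm farther back than shut.
Start: joints at [60.716, 21.807, 74.336, -0, 83.858, -12.336], TCP at [0.16, 0.526, 0.231] pointing down, gripper open.
Joint ranges: [-178.18, 178.18], [-50.72, 133.34], [12.68, 142.11], [-81.47, 261.47], [9.98, 163.14], [-165.26, 165.26]. Speed limits (degrees/s): [136.94, 136.94, 180, 180, 180, 180].

### API

Orientations are given as a 3x3 rotation matrix whose columns are the frame's x, y, z axes.
In Python, from rig import env gives the robot as it stands.
- The arm moves only by the tool play_rows, never from a script. Its arguments are lists of equal length, an entry for each row: "travel": the shift along the world's x, y, z in cm, a list of three; "rotation": the turn, a rotation vector about the world's x, y, z in rad, a list of three; "claw": the finger opening in cm, from 0 to 8.54. A call has 1 to 12 rows; each row shifts and turns the pose as measured when the row begins; what a row does not reach is not made up. A row lasts 1/12 s, in which the tool goes at most 41.7 mm and 7.16 degrees, less where a joint would pass 70% of its speed; a pose out of reach is approached as far as the arm can. A call is refused whole if a number of a shift passes 4.17 or a number of a turn 0.125, either way. A call with a gripper value outside its range is refused whole. The fingers move at their own pace and stop on an object; "squeeze" is the grip in N (left out, the last holds). Time passes only in rows, so rows that do not move let the fingers close. It gives the time, the measured TCP pose, the force and the opening at its end, in the units of the state.
- env.observe(): the state, without advancing time (a new reading comes with each control period).
- env.get_image(name): name is "side" or "top" or "wrist"; returns the picture (420x560x3 uint8, red, green, blue); there is no depth.
- env.camera_info(name): a dict with "vertical_fov" (degrees; the focal length in pixels is half the picture's height over the tangent of half this angle, whatever the lens; pixels are square), "cx", "cy" (the principal point, pixels), "eye" and "rotation" of the camera in the world. Camera axes: x right, y down, z forward; pixel columns grow to the right and rows downward; lengths in m; the calibration is good to about 2 mm. A picture is of the moment at which its call begins: read the wrist's pose just before it. camera_info takes no time and is no camera call; for the wrist camera it gives the pose at the moment of the call.
- env.close_job(): hands the job in, once; it reports no verdict.
The state is a dict: "time_s": time; "q": joint angles; "qvel": joint speeds; "joint_efforts": joint torques, N m; "position": TCP position; "tool_rot": TCP orientation; "ft_force": force on the tool from outside, world axes, zero at the start; "wrist_torque": the same for the moment, N m; "grip_width": finger opening in m.
Only numpy, scipy, OpenCV 4.12 (cv2) and the standard library are available. Lean on these libraries where they do the work, as an engineer would, in place of code of your own. Each camera call takes 0.05 s, during which the arm holds its last target.

## Working session

There is one attempt and no reset: what is moved stays moved. The work goes in short steps, Python scripts to look and compute and a tool call to move; the robot and the scene stay as the last step left them, time stands still between calls to the robot, and variables do not carry over. Pictures are saved under pics/ and viewed, and the job is handed in when it is done.

Besides the shell and the picture viewer there is one more tool, called as name(argument=value, ...) on one line, values as JSON. play_rows: Moves the arm, as the interface text tells. Its arguments: {"type":"object","properties":{"travel":{"type":"array","items":{"type":"array","items":{"type":"number"}}},"rotation":{"type":"array","items":{"type":"array","items":{"type":"number"}}},"claw":{"type":"array","items":{"type":"number"}},"squeeze":{"type":"number"}},"required":["travel","rotation","claw"]}

```bash
ls; mkdir -p pics
python3 - <<'E'
from rig import env
import cv2
o=env.observe(); print(o)
for n in ["side","top","wrist"]:
    c=env.camera_info(n); print(n,c)
    cv2.imwrite(f"pics/{n}0.png",env.get_image(n)[:,:,::-1])
E
```

```text
pics
{'time_s': 0.0, 'q': array([ 6.07172180e+01,  2.18409072e+01,  7.43846076e+01,  8.85297314e-04,
        8.38578944e+01, -1.23351844e+01]), 'qvel': array([-0.06775968,  0.04919229,  0.0026256 ,  0.09268839, -0.03332757,
       -0.08500582]), 'joint_efforts': array([-6.45391701e-04, -4.48460948e+01, -2.31276923e+01, -1.94927816e-04,
        4.69539940e-03, -1.17362418e-05]), 'position': array([0.16017098, 0.52585767, 0.23071342]), 'tool_rot': array([[-7.25443295e-04,  2.91498029e-01,  9.56571154e-01],
       [-1.26222676e-03,  9.56570377e-01, -2.91498749e-01],
       [-9.99998940e-01, -1.41887552e-03, -3.26000954e-04]]), 'ft_force': array([ 0.15140894, -0.75202381, -0.80867298]), 'wrist_torque': array([-0.03281346,  0.01843592, -0.06568595]), 'grip_width': 0.08561844564240625}
side {'vertical_fov': 46.745130147001674, 'cx': 272.36375652706135, 'cy': 208.6945641735563, 'eye': array([0.36286444, 0.85007947, 0.86595641]), 'rotation': array([[-0.97618679, -0.1514722 ,  0.15529173],
       [-0.21567689,  0.60079468, -0.7697592 ],
       [ 0.02329867, -0.7849216 , -0.61915688]])}
top {'vertical_fov': 49.166401950607636, 'cx': 270.9301320286137, 'cy': 210.50080459612013, 'eye': array([ 0.46169892, -0.02642349,  1.19705975]), 'rotation': array([[-0.02464134, -0.99713781,  0.07147723],
       [-0.99956004,  0.02575564,  0.0147099 ],
       [-0.01650874, -0.07108331, -0.99733376]])}
wrist {'vertical_fov': 59.140006804580615, 'cx': 279.0746064647411, 'cy': 209.4092900811888, 'eye': array([0.09045773, 0.54700994, 0.37327799]), 'rotation': array([[ 0.29194159,  0.91520996,  0.27777839],
       [ 0.95643424, -0.27877642, -0.0867021 ],
       [-0.00191256,  0.29098872, -0.95672457]])}
```

View pics/side0.png

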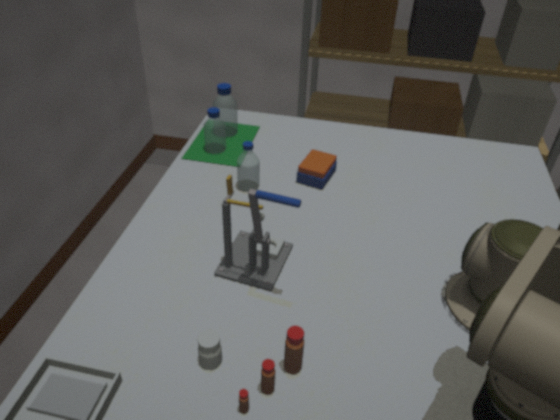

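View pics/top0.png

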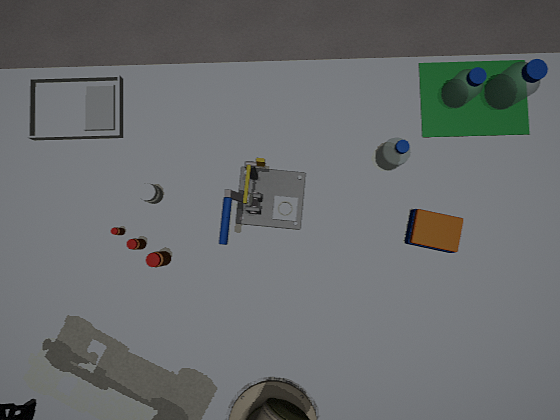

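View pics/wrist0.png

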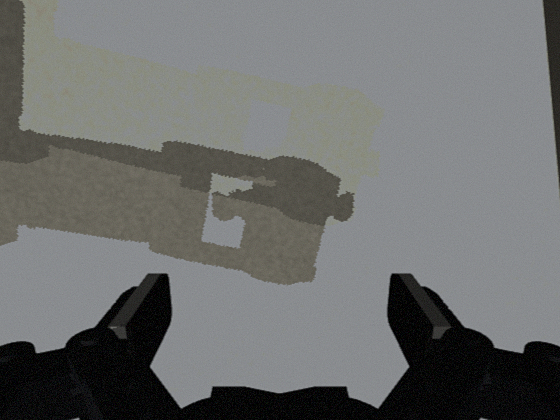

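Candidates for the vial: small (top 117,231; side 244,400), middle (top 136,244; side 268,376) and large (top 158,259; side 294,350). The middle one is meant. Next are close crops of it and the press.

Run:
```python
import cv2,numpy as np
t=cv2.imread("pics/top0.png"); s=cv2.imread("pics/side0.png")
def g(i): return np.clip(255*(i/255.)**.6,0,255).astype('uint8')
a=cv2.resize(g(t[140:260,200:320]),(600,600),interpolation=2)
cv2.imwrite("pics/tc.png",a)
b=cv2.resize(g(s[160:290,190:320]),(600,600),interpolation=2); cv2.imwrite("pics/sc.png",b)
c=np.hstack([cv2.resize(g(t[210:280,95:185]),(450,350),interpolation=2),cv2.resize(g(s[320:420,220:320]),(350,350),interpolation=2)]); cv2.imwrite("pics/vc.png",c)
```

```text
(no output)
```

View pics/tc.png

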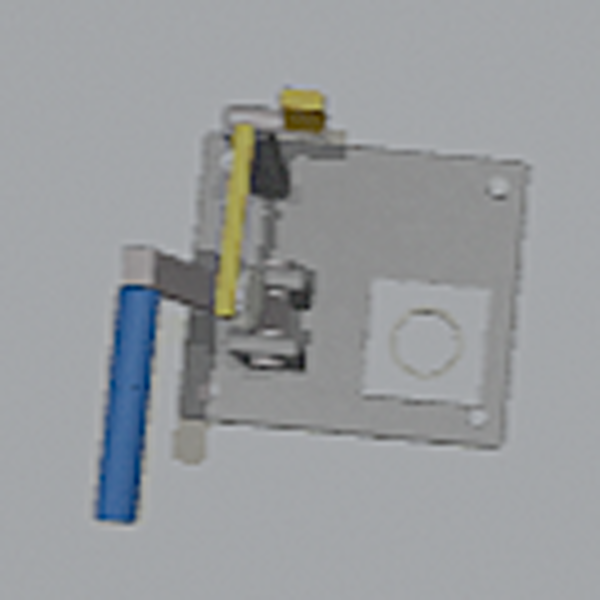

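View pics/sc.png

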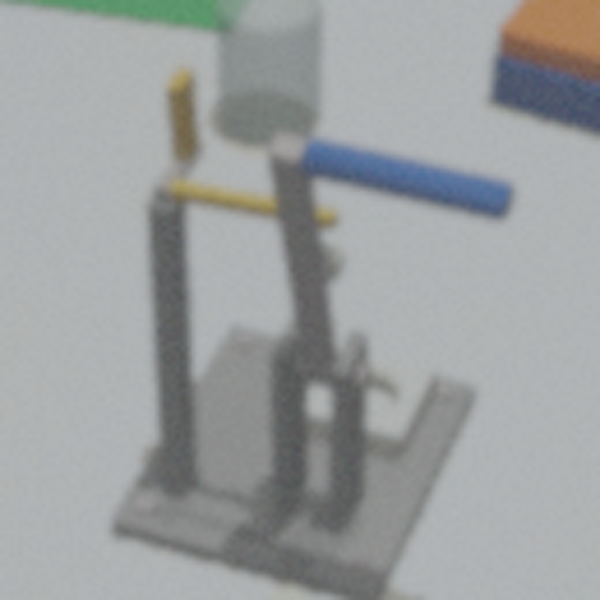

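View pics/vc.png

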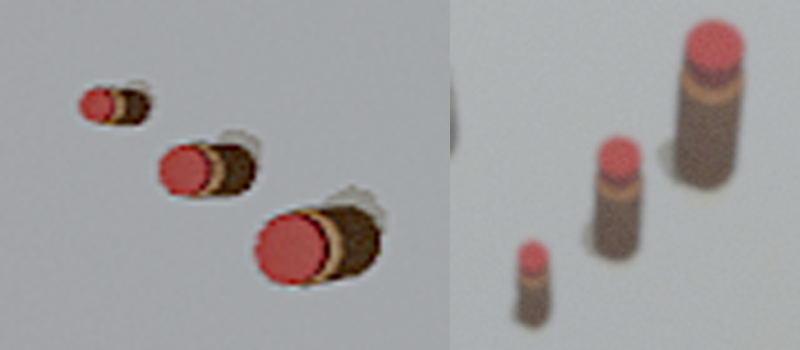

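The crop confirms the middle vial (cap at top 132,244 and side 268,365). It also shows the recess at top (285.4,208.4), the handle, and the catch with its tab at (260,162).

```bash
cat > h.py <<'E'
import numpy as np, cv2
from rig import env
def ray(n,u,v,c=None):
    c=c or env.camera_info(n); f=210/np.tan(np.radians(c['vertical_fov']/2))
    d=c['rotation']@np.array([(u-c['cx'])/f,(v-c['cy'])/f,1]); return c['eye'],d
def plane(n,u,v,z,c=None):
    e,d=ray(n,u,v,c); return e+d*(z-e[2])/d[2]
def two(a,b):
    A=[];B=[]
    for e,d in (ray(*a),ray(*b)):
        d=d/np.linalg.norm(d);P=np.eye(3)-np.outer(d,d);A.append(P);B.append(P@e)
    return np.linalg.lstsq(np.vstack(A),np.hstack(B),rcond=None)[0]
def proj(n,p,c=None):
    c=c or env.camera_info(n); f=210/np.tan(np.radians(c['vertical_fov']/2))
    q=c['rotation'].T@(np.array(p)-c['eye']); return q[:2]/q[2]*f+[c['cx'],c['cy']]
E
python3 - <<'E'
from h import *
np.set_printoptions(precision=4,suppress=True)
print('cap top',plane('top',132,244,.084),plane('side',268.3,364.9,.084),two(('top',132,244),('side',268.3,364.9)))
T=lambda x,y:(200+x/5,140+y/5)
S=lambda x,y:(190+x*130/600,160+y*130/600)
n=plane('top',*T(427,342),.03);print('nest',n)
cs=[plane('top',*T(x,y),.03) for x,y in [(372,280),(491,291),(481,404),(362,393)]]
print('block',np.mean(cs,0)); 
for a,b in ((0,1),(1,2),(2,3),(3,0)):
    d=cs[b]-cs[a];print(np.linalg.norm(d),np.degrees(np.arctan2(d[1],d[0]))%90)
h1=two(('top',*T(139,290)),('side',*S(318,157)));h2=two(('top',*T(116,518)),('side',*S(497,198)))
print('handle',h1,h2,(h1+h2)/2,np.linalg.norm(h1-h2),np.degrees(np.arctan2(*(h1-h2)[[1,0]])))
tab=two(('top',*T(303,98)),('side',*S(181,78)));print('tab',tab)
for nm,u,v in (('jar',153,193),('bottle',400,150)): print(nm,plane('top',u,v,.07))
E
```

```text
cap top [0.4686 0.3296 0.084 ] [0.4658 0.3344 0.084 ] [0.4676 0.3311 0.0789]
nest [ 0.5498 -0.0462  0.03  ]
block [ 0.5498 -0.0459  0.03  ]
0.06099625109770294 83.1845064320075
0.05796050880431206 83.31652091368181
0.060786765357350836 83.24996883684348
0.05803082002259867 83.5232343055052
handle [0.5521 0.0733 0.2738] [0.4648 0.0847 0.2751] [0.5084 0.079  0.2744] 0.0879753722783307 -7.477820946434808
tab [0.6337 0.0059 0.2571]
jar [0.5935 0.2814 0.07  ]
bottle [ 0.6842 -0.3327  0.07  ]
```

Run:
```python
from h import *
np.set_printoptions(precision=4,suppress=True)
T=lambda x,y:(95+x/5,210+y/5)
S=lambda x,y:(220+(x-450)/3.5,320+y/3.5)
for nm,t,s in (('small',(97,105),(533,253)),('mid',(185,170),(619,155)),('large',(292,249),(714,45))):
    print(nm,two(('top',*T(*t)),('side',*S(*s))))
for nm,t in (('small',(136,107)),('mid',(240,170)),('large',(355,240))): print(nm,'base',plane('top',*T(*t),0.0))
```

```text
small [0.5012 0.3823 0.0565]
mid [0.4676 0.3307 0.0802]
large [0.4288 0.2708 0.1088]
small base [0.5027 0.3822 0.    ]
mid base [0.4684 0.3276 0.    ]
large base [0.4305 0.2676 0.    ]
```

play_rows(travel=[[2.8,-1.8,-0.2],[2.8,-1.8,-0.2],[2.8,-1.8,-0.2],[2.8,-1.8,-0.2],[2.8,-1.8,-0.2],[2.8,-1.8,-0.2],[2.8,-1.8,-0.2],[2.8,-1.8,-0.2],[2.8,-1.8,-0.2],[2.8,-1.8,-0.2],[2.8,-1.8,-0.2],[0,0,0]], rotation=[[0,0,-0.024],[0,0,-0.024],[0,0,-0.024],[0,0,-0.024],[0,0,-0.024],[0,0,-0.024],[0,0,-0.024],[0,0,-0.024],[0,0,-0.024],[0,0,-0.024],[0,0,-0.024],[0,0,0]], claw=[5,5,5,5,5,5,5,5,5,5,5,5], squeeze=25)

```text
time_s: 1.15
position: [0.4782, 0.3161, 0.2048]
tool_rot: [[-0.005, 0.537, 0.844], [-0.003, 0.844, -0.537], [-1.0, -0.005, -0.003]]
ft_force: [-0.0, 0.0, -0.2]
grip_width: 0.05
```

Run:
```python
from h import *
np.set_printoptions(precision=4,suppress=True)
o=env.observe();print(o['time_s'],o['position'],o['tool_rot'],o['grip_width'],o['ft_force'],o['q'])
c=env.camera_info('wrist');print(c);im=env.get_image('wrist')
np.savez('w1.npz',**c)
cv2.imwrite('pics/w1.png',im[:,:,::-1])
```

```text
1.15 [0.4782 0.3161 0.2048] [[-0.0055  0.5369  0.8436]
 [-0.0027  0.8436 -0.5369]
 [-1.     -0.0052 -0.0032]] 0.05000331262602511 [-0.0127  0.0044 -0.1695] [ 21.6507  25.4191  72.9338  -0.0272  81.9961 -35.871 ]
{'vertical_fov': 59.140006804580615, 'cx': 279.0746064647411, 'cy': 209.4092900811888, 'eye': array([0.4175, 0.3556, 0.3476]), 'rotation': array([[ 0.5373,  0.8084,  0.2405],
       [ 0.8434, -0.5132, -0.1592],
       [-0.0053,  0.2884, -0.9575]])}
```

View pics/w1.png

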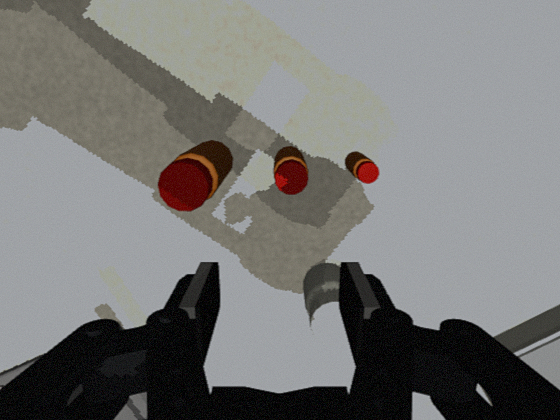

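Run:
```python
from h import *
np.set_printoptions(precision=4,suppress=True)
c=dict(np.load('w1.npz'));im=cv2.imread('pics/w1.png')
m=((im[:,:,2]>90)&(im[:,:,1]<60)&(im[:,:,0]<60)).astype('uint8')
k,l,s,ct=cv2.connectedComponentsWithStats(m)
for i in range(1,k):
    if s[i,4]>150:
        z={1:.084}.get(1); print(s[i],ct[i],plane('wrist',*ct[i],.084,c))
print(plane('wrist',291,150,0.0,c))
```

```text
[358 163  21  20 334] [367.7335 172.4581] [0.4945 0.3807 0.084 ]
[274 173  14  18 152] [280.0526 180.7763] [0.4657 0.324  0.084 ]
[158 186  35  25 320] [173.1562 200.9781] [0.4362 0.2491 0.084 ]
[0.4618 0.3384 0.    ]
```

Run:
```python
from h import *
np.set_printoptions(precision=4,suppress=True)
c=dict(np.load('w1.npz'));im=cv2.imread('pics/w1.png')
h=cv2.cvtColor(im,cv2.COLOR_BGR2HSV)
m=((im[:,:,2]>50)&(im[:,:,1]<0.3*im[:,:,2])).astype('uint8')
k,l,s,ct=cv2.connectedComponentsWithStats(m)
for i in range(1,k):
    if s[i,4]>150: print(s[i],ct[i])
print(plane('wrist',291.5,178,.084,c),plane('top',132,244,.084))
cv2.imwrite('pics/w1c.png',cv2.resize(im[130:230,240:340],(500,500)))
```

```text
[ 158  159   52   52 2016] [183.9628 184.9286]
[275 160  33  34 842] [290.861  177.1865]
[356 161  23  22 357] [367.2073 171.888 ]
[0.4685 0.3321 0.084 ] [0.4686 0.3296 0.084 ]
```

View pics/w1c.png

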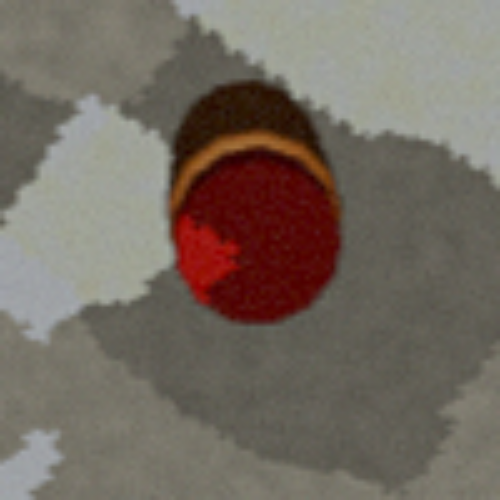

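play_rows(travel=[[-0.4,0.5,-2],[-0.3,0.5,-2.2],[-0.3,0.5,-2.2],[0,0,-1.5],[0,0,0],[0,0,0]], rotation=[[0,0,0],[0,0,0],[0,0,0],[0,0,0],[0,0,0],[0,0,0]], claw=[4.8,4.8,4.8,4.8,4.8,4.8])

```text
time_s: 1.7
position: [0.4622, 0.3351, 0.1239]
tool_rot: [[-0.007, 0.533, 0.846], [-0.001, 0.846, -0.533], [-1.0, -0.004, -0.005]]
ft_force: [0.7, -0.2, 1.0]
grip_width: 0.0485
```

play_rows(travel=[[0.5,-0.4,-0.5],[0,0,0],[0,0,0]], rotation=[[0,0,0],[0,0,0],[0,0,0]], claw=[4.8,4.8,4.8])

```text
time_s: 1.95
position: [0.4676, 0.3319, 0.121]
tool_rot: [[-0.004, 0.532, 0.847], [0.0, 0.847, -0.532], [-1.0, -0.002, -0.004]]
ft_force: [0.6, 0.0, 0.0]
grip_width: 0.0478
```

play_rows(travel=[[0,0,-1],[0,-0.05,-1.4],[0,0,-1.4],[0,0,-1.4],[0,0,-1.4],[0,0,-1.0],[0,0,0],[0,0,0]], rotation=[[0,0,0],[0,0,0],[0,0,0],[0,0,0],[0,0,0],[0,0,0],[0,0,0],[0,0,0]], claw=[4.8,4.8,4.8,4.8,4.8,4.8,4.8,4.8])

```text
time_s: 2.62
position: [0.4701, 0.3317, 0.0435]
tool_rot: [[0.006, 0.533, 0.846], [0.005, 0.846, -0.533], [-1.0, 0.007, 0.002]]
ft_force: [-0.8, 0.1, 1.9]
grip_width: 0.0478
```

Run:
```python
from h import *
im=env.get_image('side');cv2.imwrite('pics/s2.png',cv2.resize(im[300:420,200:360,::-1],(800,600)))
cv2.imwrite('pics/w2.png',env.get_image('wrist')[:,:,::-1])
```

```text
(no output)
```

View pics/s2.png

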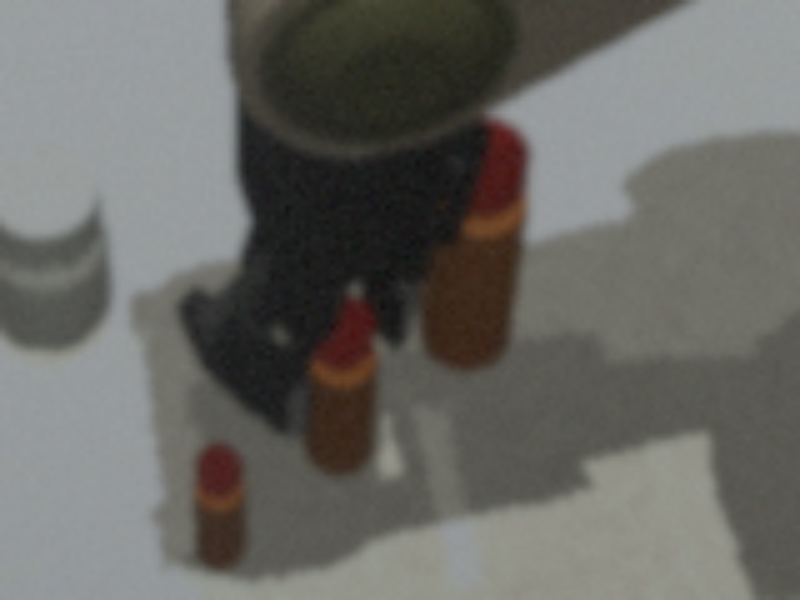

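View pics/w2.png

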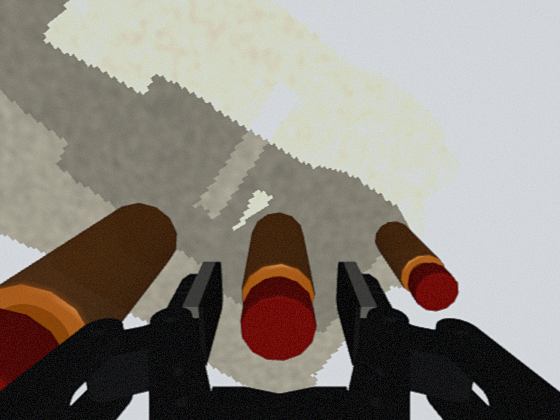

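The vial sits centred between the fingers (cap at about 279,325). I'll go down the last 1.5 cm.

play_rows(travel=[[-0.1,0,-0.8],[-0.1,0,-0.8],[0,0,0],[0,0,0]], rotation=[[0,0,0],[0,0,0],[0,0,0],[0,0,0]], claw=[4.8,4.8,4.8,4.8])

```text
time_s: 3.05
position: [0.4684, 0.3319, 0.0275]
tool_rot: [[0.008, 0.533, 0.846], [0.006, 0.846, -0.533], [-1.0, 0.01, 0.004]]
ft_force: [0.3, 0.2, 0.5]
grip_width: 0.048
```

Run:
```python
from h import *
np.set_printoptions(precision=4,suppress=True)
o=env.observe();c=env.camera_info('wrist');im=env.get_image('wrist')
cv2.imwrite('pics/w3.png',im[:,:,::-1]);im=im[:,:,::-1].astype(int)
m=((im[:,:,2]>50)&(im[:,:,1]<0.3*im[:,:,2])).astype('uint8')
k,l,s,ct=cv2.connectedComponentsWithStats(m)
for i in range(1,k):
    if s[i,4]>150: print(s[i],ct[i],plane('wrist',*ct[i],.084,c))
print(o['position'],o['ft_force'])
```

```text
[ 424  285   57   44 1594] [451.1092 305.7139] [0.4753 0.3806 0.084 ]
[ 239  306   86   87 5987] [280.688  351.3934] [0.4631 0.335  0.084 ]
[0.4684 0.3319 0.0275] [0.3296 0.2167 0.4661]
```

View pics/w3.png

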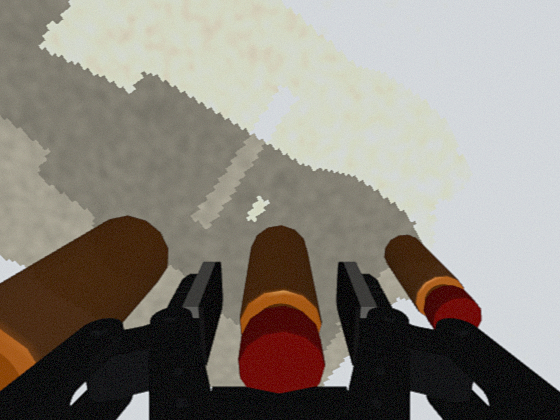

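Run:
```python
from h import *
np.set_printoptions(precision=4,suppress=True)
c=env.camera_info('wrist');o=env.observe();zt=o['tool_rot'][:,2]
for p in ([.4685,.332],[.465,.334]):
  for z,r in ((.084,.0125),(.084,0),(.084,-.0125),(0.0,.014),(0.064,.014)):
    print(p,z,r,proj('wrist',np.array([*p,z])+zt*r,c))
```

```text
[0.4685, 0.332] 0.084 0.0125 [282.2011 405.9952]
[0.4685, 0.332] 0.084 0 [282.2911 370.1423]
[0.4685, 0.332] 0.084 -0.0125 [282.3877 331.6736]
[0.4685, 0.332] 0.0 0.014 [279.3501 275.538 ]
[0.4685, 0.332] 0.064 0.014 [281.1878 362.6159]
[0.465, 0.334] 0.084 0.0125 [281.6252 394.7579]
[0.465, 0.334] 0.084 0 [281.6957 358.0881]
[0.465, 0.334] 0.084 -0.0125 [281.7714 318.7106]
[0.465, 0.334] 0.0 0.014 [279.005  268.3285]
[0.465, 0.334] 0.064 0.014 [280.692  352.7181]
```

Reprojection shows the vial at (0.4685, 0.332), in line with the TCP (disc edge predicted at 332 and seen at about 332). I'll close lightly.

play_rows(travel=[[0,0,0],[0,0,0],[0,0,0],[0,0,0],[0,0,0],[0,0,0]], rotation=[[0,0,0],[0,0,0],[0,0,0],[0,0,0],[0,0,0],[0,0,0]], claw=[3.6,2.4,2.4,2.4,2.4,2.4], squeeze=25)

```text
time_s: 3.6
position: [0.4685, 0.3319, 0.0279]
tool_rot: [[0.009, 0.533, 0.846], [0.006, 0.846, -0.533], [-1.0, 0.01, 0.004]]
ft_force: [0.5, 0.2, -1.8]
grip_width: 0.0278
```

play_rows(travel=[[0,0,0.6],[0,0,1.5],[0,0,2.5],[0,0,2.5],[0,0,2.5],[0,0,2],[0,0,1],[0,0,0],[0,0,0]], rotation=[[0,0,0],[0,0,0],[0,0,0],[0,0,0],[0,0,0],[0,0,0],[0,0,0],[0,0,0],[0,0,0]], claw=[2.4,2.4,2.4,2.4,2.4,2.4,2.4,2.4,2.4])

```text
time_s: 4.35
position: [0.4666, 0.331, 0.1621]
tool_rot: [[0.007, 0.533, 0.846], [0.005, 0.846, -0.533], [-1.0, 0.009, 0.003]]
ft_force: [-0.9, -0.3, -0.8]
grip_width: 0.0273
```

Run:
```python
from h import *
cv2.imwrite('pics/w4.png',env.get_image('wrist')[:,:,::-1])
cv2.imwrite('pics/s4.png',env.get_image('side')[:,:,::-1])
```

```text
(no output)
```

View pics/s4.png

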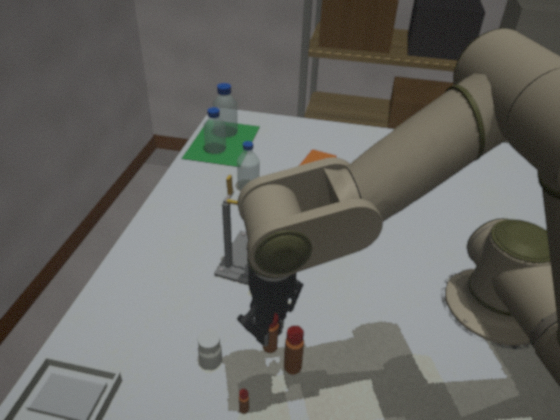

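View pics/w4.png

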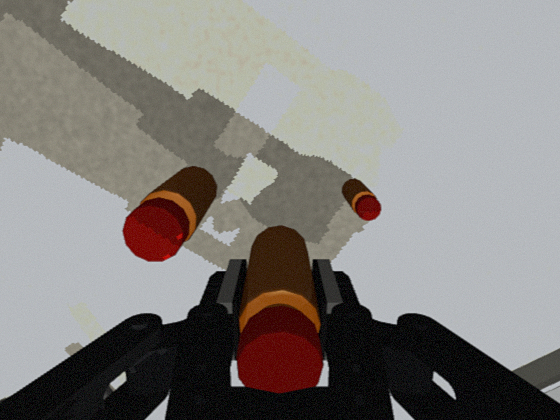

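play_rows(travel=[[-1.5,-1.5,0.5],[-2,-2,0.3],[-2,-2.5,0.2],[-2,-2.5,0],[-2,-2.5,0],[-1.5,-2.5,0],[0,-3,0],[0,-3,0],[0,-3,0],[0,-2,0],[0,0,0]], rotation=[[0,0,0.02],[0,0,0.04],[0,0,0.04],[0,0,0.04],[0,0,0.04],[0,0,0.04],[0,0,0.04],[0,0,0.04],[0,0,0.04],[0,0,0.04],[0,0,0]], claw=[2.4,2.4,2.4,2.4,2.4,2.4,2.4,2.4,2.4,2.4,2.4])

```text
time_s: 5.37
position: [0.3437, 0.0769, 0.1603]
tool_rot: [[-0.016, 0.158, 0.987], [-0.0, 0.988, -0.158], [-1.0, -0.003, -0.016]]
ft_force: [0.3, 0.1, -0.1]
grip_width: 0.0276
```

play_rows(travel=[[0,-2.5,0],[0,-3.5,0],[0.5,-3.5,0],[1.5,-2,0],[2.5,-0.5,0],[3,0,0],[3,0,0],[3,0,0],[2,0,0],[1,0,0],[0,0,0]], rotation=[[0,0,0.02],[0,0,0.02],[0,0,0],[0,0,0],[0,0,0],[0,0,0],[0,0,0],[0,0,0],[0,0,0],[0,0,0],[0,0,0]], claw=[2.4,2.4,2.4,2.4,2.4,2.4,2.4,2.4,2.4,2.4,2.4])

```text
time_s: 6.28
position: [0.5119, -0.0448, 0.151]
tool_rot: [[-0.033, 0.125, 0.992], [0.007, 0.992, -0.125], [-0.999, 0.003, -0.034]]
ft_force: [-0.3, 0.5, -1.6]
grip_width: 0.0272
```

Run:
```python
from h import *
c=env.camera_info('wrist');np.savez('w5.npz',**c)
cv2.imwrite('pics/w5.png',env.get_image('wrist')[:,:,::-1])
cv2.imwrite('pics/s5.png',env.get_image('side')[:,:,::-1])
```

```text
(no output)
```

View pics/s5.png

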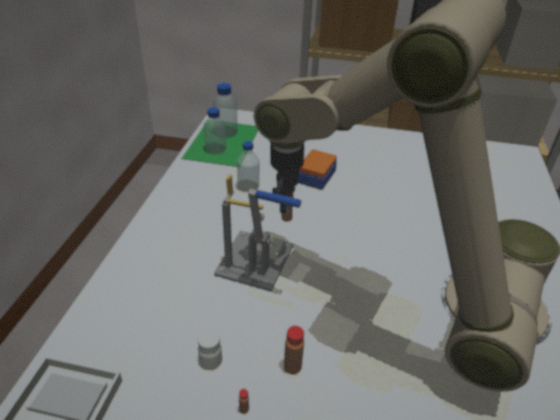

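View pics/w5.png

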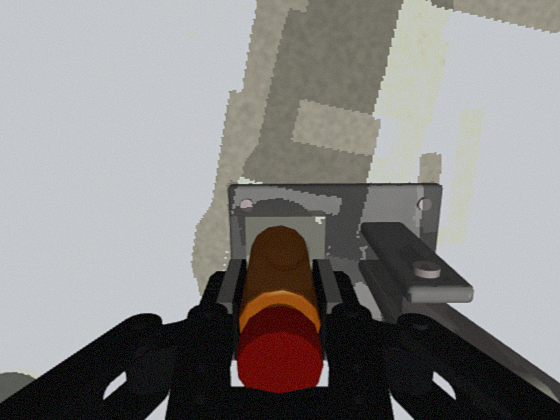

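Run:
```python
from h import *
np.set_printoptions(precision=4,suppress=True)
c=dict(np.load('w5.npz'));im=cv2.imread('pics/w5.png')
n=np.array([.5498,-.0460,.03]);a=np.radians(-6.7);X=np.array([np.cos(a),np.sin(a),0]);Y=np.array([-X[1],X[0],0])
for sx,sy in((-1,1),(-1,-1),(1,1),(1,-1)): 
    p=n+.03*sx*X+.03*sy*Y;u=proj('wrist',p,c);print(sx,sy,u);cv2.circle(im,(int(u[0]),int(u[1])),2,(0,255,0),-1)
cv2.imwrite('pics/w5c.png',cv2.resize(im[170:320,200:360],(800,750))[:600])
```

```text
-1 1 [324.2044 215.1219]
-1 -1 [243.8844 215.8259]
1 1 [322.4592 288.2862]
1 -1 [246.4072 288.9463]
```

View pics/w5c.png

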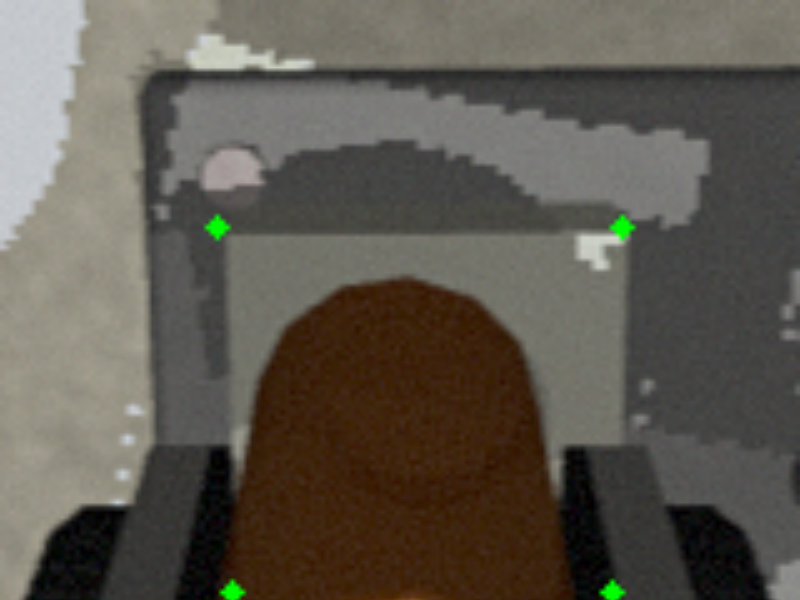

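play_rows(travel=[[1.2,0,0],[1.4,0,0],[1.0,0,-1],[0,0,-1],[0,0,0],[0,0,0]], rotation=[[0,-0.015,0],[0,-0.015,0],[0,0,0],[0,0,0],[0,0,0],[0,0,0]], claw=[2.4,2.4,2.4,2.4,2.4,2.4])

```text
time_s: 6.88
position: [0.5484, -0.044, 0.1314]
tool_rot: [[0.002, 0.126, 0.992], [0.007, 0.992, -0.126], [-1.0, 0.008, 0.001]]
ft_force: [-0.1, -0.7, -0.4]
grip_width: 0.0273
```

Next I'll descend to 0.07, with the vial bottom at about 0.042 and the block top at 0.030.

play_rows(travel=[[0.1,-0.1,-1],[0.1,0,-1.5],[0,0,-1.5],[0,0,-1],[0,0,0],[0,0,0]], rotation=[[-0.007,0,0],[0,0,0],[0,0,0],[0,0,0],[0,0,0],[0,0,0]], claw=[2.4,2.4,2.4,2.4,2.4,2.4])

```text
time_s: 7.38
position: [0.5524, -0.0455, 0.0841]
tool_rot: [[0.01, 0.127, 0.992], [-0.002, 0.992, -0.127], [-1.0, -0.0, 0.01]]
ft_force: [-0.5, -0.2, -0.3]
grip_width: 0.0275
```

Run:
```python
from h import *
np.set_printoptions(precision=4,suppress=True)
c=env.camera_info('wrist');np.savez('w6.npz',**c);o=env.observe();print(o['position'],o['q'])
im=env.get_image('wrist')[:,:,::-1].copy();cv2.imwrite('pics/w6.png',im)
cv2.imwrite('pics/s6.png',env.get_image('side')[:,:,::-1])
```

```text
[ 0.5524 -0.0455  0.0841] [-16.9864  30.5675  86.4099   0.0841  62.447  -99.7138]
```

View pics/w6.png

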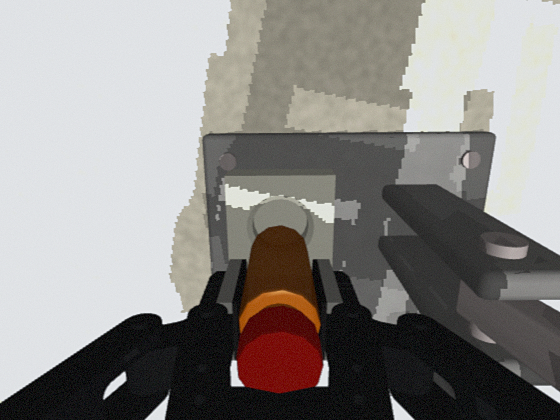

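View pics/s6.png

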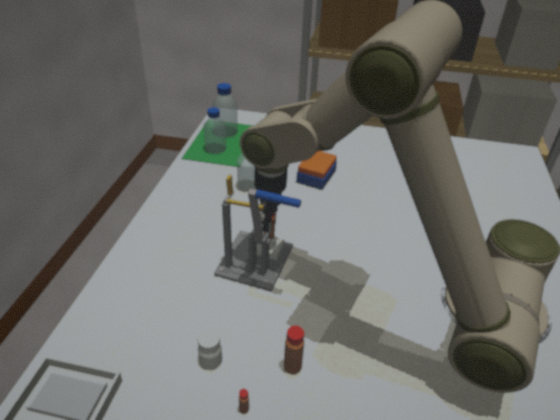

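Run:
```python
from h import *
np.set_printoptions(precision=4,suppress=True)
c=dict(np.load('w6.npz'));im=cv2.imread('pics/w6.png')
a=np.radians(-6.7);X=np.array([np.cos(a),np.sin(a),0]);Y=np.array([-X[1],X[0],0])
A=plane('wrist',228,175.5,.03,c);B=plane('wrist',335,175.5,.03,c);d=B-A
print(A,B,np.linalg.norm(d),np.degrees(np.arctan2(-d[0],d[1])),(A+B)/2+.03*X)
# recess mouth radius 19 : near edge v=197
for u,v in((281,197),): print('rim',plane('wrist',u,v,.03,c)+.019*X,plane('wrist',u,v,.03,c)+.016*X)
# where vial base near edge seen at (279,226): height = TCPz-.028
p=plane('wrist',279,226,.0841-.028,c);print('vial base ctr',p+.014*X)
```

```text
[ 0.5173 -0.0695  0.03  ] [ 0.5246 -0.0122  0.03  ] 0.05770349548523857 -7.321944969174956 [ 0.5507 -0.0444  0.03  ]
rim [ 0.5517 -0.0448  0.03  ] [ 0.5487 -0.0445  0.03  ]
vial base ctr [ 0.554  -0.0463  0.0561]
```

play_rows(travel=[[-0.3,0.15,0],[0,0,-1],[0,0,-1],[0,0,0],[0,0,0]], rotation=[[0,0.005,0],[0,0,0],[0,0,0],[0,0,0],[0,0,0]], claw=[2.4,2.4,2.4,2.4,2.4])

```text
time_s: 7.9
position: [0.5501, -0.0441, 0.0648]
tool_rot: [[0.009, 0.127, 0.992], [-0.003, 0.992, -0.127], [-1.0, -0.002, 0.01]]
ft_force: [-0.3, -0.7, -1.0]
grip_width: 0.0275
```

play_rows(travel=[[-0.1,0,-0.5],[0,0,-0.5],[0,0,-0.4],[0,0,-0.3],[0,0,0],[0,0,0]], rotation=[[0,0.006,0],[0,0,0],[0,0,0],[0,0,0],[0,0,0],[0,0,0]], claw=[2.4,2.4,2.4,2.4,2.4,2.4])

```text
time_s: 8.4
position: [0.5492, -0.045, 0.0459]
tool_rot: [[0.003, 0.127, 0.992], [-0.004, 0.992, -0.127], [-1.0, -0.004, 0.003]]
ft_force: [-0.3, -0.6, 0.8]
grip_width: 0.0273
```

play_rows(travel=[[0,0.05,-0.2],[0,0,0],[0,0,0]], rotation=[[0,0,0],[0,0,0],[0,0,0]], claw=[2.4,2.4,2.4])

```text
time_s: 8.65
position: [0.5503, -0.0455, 0.0449]
tool_rot: [[0.006, 0.129, 0.992], [-0.006, 0.992, -0.129], [-1.0, -0.005, 0.007]]
ft_force: [0.1, -2.4, 1.4]
grip_width: 0.0273
```

Run:
```python
from h import *
im=env.get_image('wrist')[:,:,::-1].copy();cv2.imwrite('pics/w7.png',im)
```

```text
(no output)
```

View pics/w7.png

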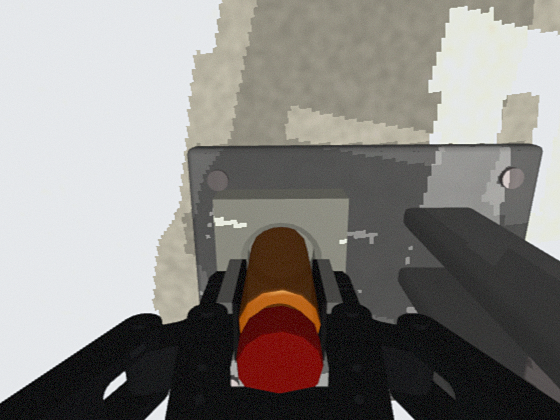

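The vial is inside the recess rim (rim visible around 255–318, 225). Releasing.

play_rows(travel=[[0,0.1,0],[0,0,0],[0,0,0],[0,0,0],[0,0,0],[0,0,0]], rotation=[[0,0,0],[0,0,0],[0,0,0],[0,0,0],[0,0,0],[0,0,0]], claw=[2.4,3.0,3.6,4.2,4.8,4.8])

```text
time_s: 9.2
position: [0.5523, -0.0486, 0.0472]
tool_rot: [[0.012, 0.131, 0.991], [-0.012, 0.991, -0.13], [-1.0, -0.011, 0.013]]
ft_force: [-0.6, -0.3, 0.6]
grip_width: 0.0478
```

Run:
```python
from h import *
im=env.get_image('wrist')[:,:,::-1].copy();cv2.imwrite('pics/w8.png',im)
```

```text
(no output)
```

View pics/w8.png

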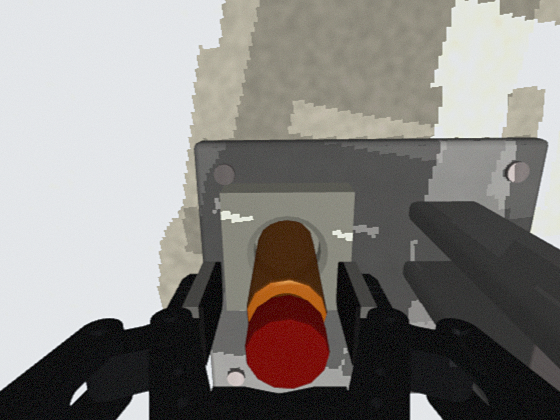

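Vial released and upright. Now lift straight up.

play_rows(travel=[[-0.1,0.3,0.5],[-0.1,0,1.2],[0,0,2],[0,0,2.5],[0,0,2.5],[0,0,2.5],[0,0,1.5],[0,0,0]], rotation=[[0.005,0,0],[0,0,0],[0,0,0],[0,0,0],[0,0,0],[0,0,0],[0,0,0],[0,0,0]], claw=[4.8,4.8,4.8,4.8,4.8,4.8,4.8,4.8])

```text
time_s: 9.92
position: [0.5468, -0.0425, 0.1772]
tool_rot: [[0.003, 0.128, 0.992], [-0.003, 0.992, -0.128], [-1.0, -0.002, 0.003]]
ft_force: [-0.4, 0.3, 0.4]
grip_width: 0.048
```

Run:
```python
from h import *
im=env.get_image('wrist')[:,:,::-1].copy();cv2.imwrite('pics/w9.png',im)
```

```text
(no output)
```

View pics/w9.png

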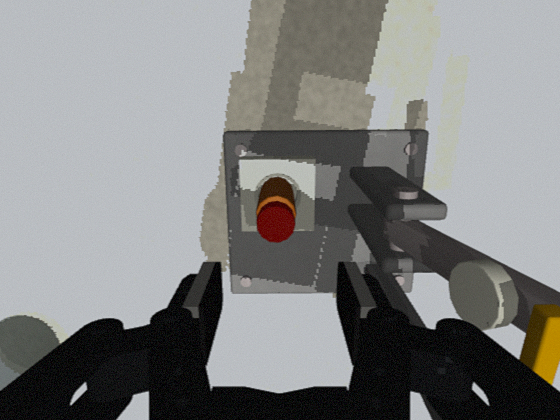

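play_rows(travel=[[0,0,2],[0,0,2.5],[1,0,2],[1,0,0.5],[1,0,0],[1,0.5,0],[0.5,0.5,0],[0,0,0]], rotation=[[0.05,-0.006,0],[0.1,-0.012,0],[0.1,-0.012,0],[0.1,-0.012,0],[0.1,-0.012,0],[0.1,-0.012,0],[0.05,-0.006,0],[0,0,0]], claw=[4,3,2,1,0,0,0,0])

```text
time_s: 10.63
position: [0.5903, -0.0274, 0.239]
tool_rot: [[0.06, 0.103, 0.993], [0.594, 0.796, -0.118], [-0.802, 0.597, -0.013]]
ft_force: [-0.1, -0.1, 0.5]
grip_width: 0.0002
```

Run:
```python
from h import *
np.set_printoptions(precision=4,suppress=True)
c=env.camera_info('wrist');np.savez('w10.npz',**c);o=env.observe();print(o['position'],o['tool_rot'],o['q'])
im=env.get_image('wrist')[:,:,::-1].copy();cv2.imwrite('pics/w10.png',im)
im=env.get_image('side')[:,:,::-1].copy();cv2.imwrite('pics/s10.png',cv2.resize(im[100:300,160:360],(600,600)))
im=env.get_image('top')[:,:,::-1].copy();cv2.imwrite('pics/t10.png',cv2.resize(im[120:280,180:340],(600,600)))
```

```text
[ 0.5903 -0.0274  0.239 ] [[ 0.0602  0.1026  0.9929]
 [ 0.5937  0.796  -0.1183]
 [-0.8025  0.5966 -0.013 ]] [ -28.6662   28.897    69.7786   33.5763   96.2142 -112.3754]
```

View pics/w10.png

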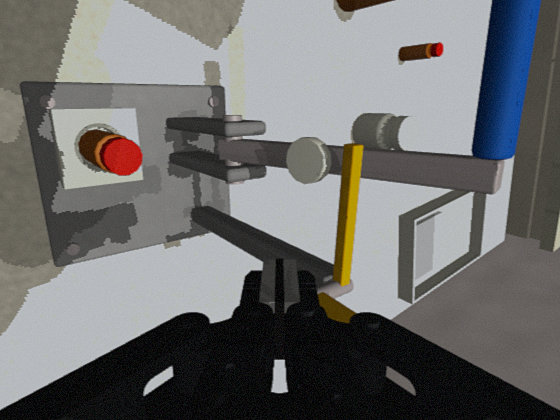

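View pics/s10.png

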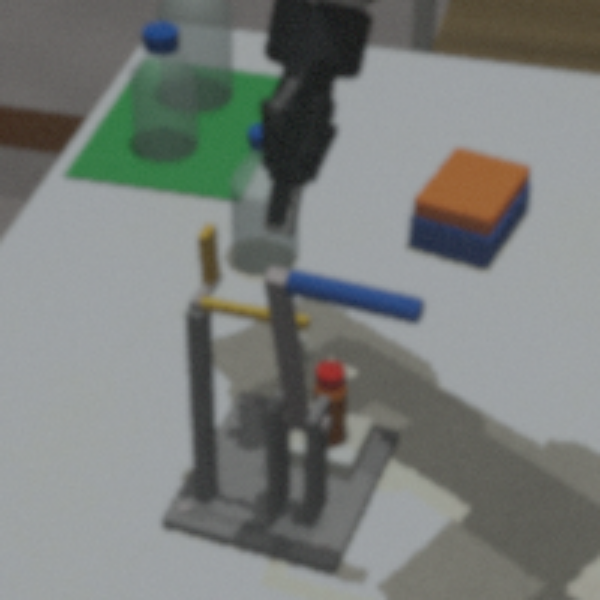

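View pics/t10.png

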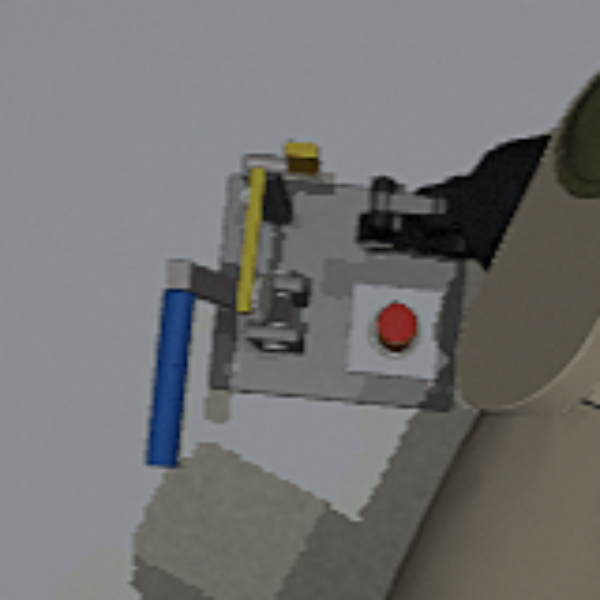

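play_rows(travel=[[0.5,0.8,-0.4],[0.5,1,-0.4],[0.3,1,-0.4],[0.2,1,-0.2],[0,0,0],[0,0,0]], rotation=[[0,0,0],[0,0,0],[0,0,0],[0,0,0],[0,0,0],[0,0,0]], claw=[0,0,0,0,0,0])

```text
time_s: 11.28
position: [0.6052, 0.0188, 0.2261]
tool_rot: [[0.059, 0.095, 0.994], [0.586, 0.803, -0.112], [-0.808, 0.589, -0.009]]
ft_force: [-0.2, -1.0, -0.7]
grip_width: 0.0001
```

```bash
cat >> h.py <<'E'
N=np.array([.5503,-.0453,0]);_a=np.radians(-6.8);X=np.array([np.cos(_a),np.sin(_a),0]);Y=np.array([-X[1],X[0],0])
def press(p):
    d=np.array(p)-N; return np.array([d@X,d@Y,d[2]])*1000
E
python3 - <<'E'
from h import *
np.set_printoptions(precision=4,suppress=True)
o=env.observe();print(o['position'],press(o['position']))
im=env.get_image('side')[:,:,::-1].copy();cv2.imwrite('pics/s11.png',cv2.resize(im[100:300,160:360],(600,600)))
im=env.get_image('top')[:,:,::-1].copy();cv2.imwrite('pics/t11.png',cv2.resize(im[120:240,200:320],(600,600)))
E
```

```text
[0.6052 0.0188 0.2261] [ 46.9616  70.189  226.1328]
```

View pics/s11.png

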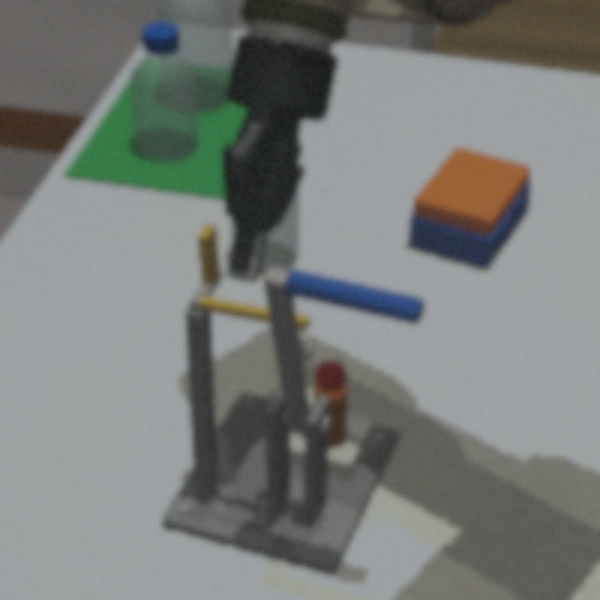

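View pics/t11.png

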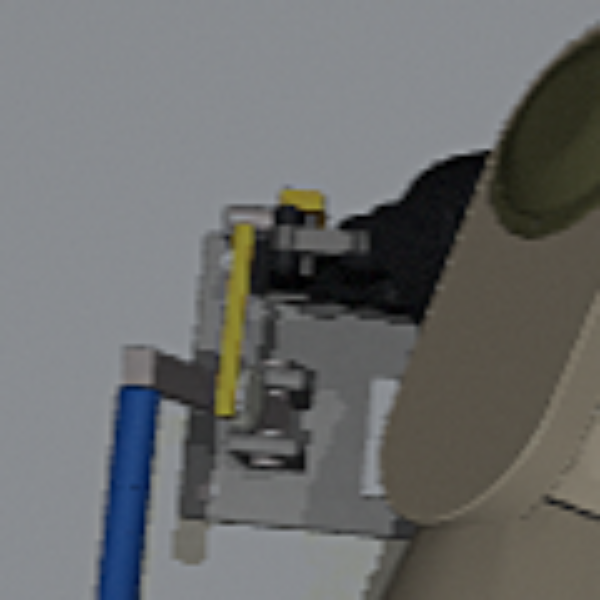

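play_rows(travel=[[0,-0.5,0],[0.6,-0.1,0],[0.8,-0.1,0],[0.8,-0.1,0],[0.8,-0.1,0],[0.8,-0.1,0],[0,0,0]], rotation=[[0,0,0],[0,0,0],[0,0,0],[0,0,0],[0,0,0],[0,0,0],[0,0,0]], claw=[0,0,0,0,0,0,0])

```text
time_s: 11.97
position: [0.6424, 0.0058, 0.2271]
tool_rot: [[0.051, 0.1, 0.994], [0.59, 0.8, -0.111], [-0.806, 0.592, -0.018]]
ft_force: [0.7, 0.9, 1.3]
grip_width: -0.0002
```

```bash
cat > look.py <<'E'
import sys
from h import *
np.set_printoptions(precision=4,suppress=True)
k=sys.argv[1]
o=env.observe();print(o['time_s'],o['position'],press(o['position']),o['ft_force'],o['grip_width']);print(o['q'])
a=env.get_image('side')[:,:,::-1];b=env.get_image('top')[:,:,::-1]
cv2.imwrite(f'pics/l{k}.png',np.hstack([cv2.resize(a[110:290,180:340],(400,450)),cv2.resize(b[130:265,200:320],(400,450))]))
E
python3 look.py 12
```

```text
11.9667 [0.6424 0.0058 0.2271] [ 85.3599  61.6675 227.08  ] [0.7228 0.8723 1.3056] -0.0002032762369518223
[ -23.5454   33.7313   62.7829   34.3026   95.5013 -107.173 ]
```

View pics/l12.png

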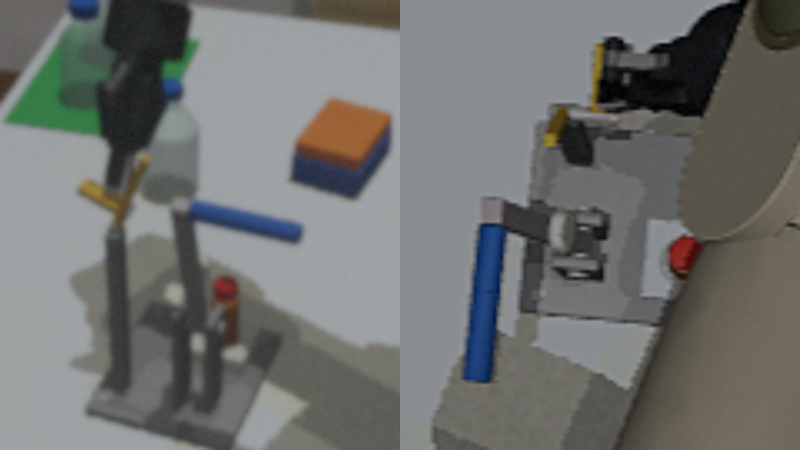

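The catch is about 65° over; pushing further.

play_rows(travel=[[0.6,0,-0.1],[0.8,-0.1,-0.2],[0.6,0,-0.2],[0,0,0]], rotation=[[0,0,0],[0,0,0],[0,0,0],[0,0,0]], claw=[0,0,0,0])

```text
time_s: 12.4
position: [0.6631, 0.0039, 0.2224]
tool_rot: [[0.053, 0.1, 0.994], [0.589, 0.801, -0.112], [-0.807, 0.591, -0.016]]
ft_force: [-0.6, 1.4, 1.0]
grip_width: 0.0002
```

```bash
python3 look.py 13
```

```text
12.4 [0.6631 0.0039 0.2224] [106.1716  62.2271 222.4275] [-0.5836  1.4284  1.0445] 0.00023072792142509789
[ -22.9689   35.9846   59.245    34.4583   96.1116 -105.9373]
```

View pics/l13.png

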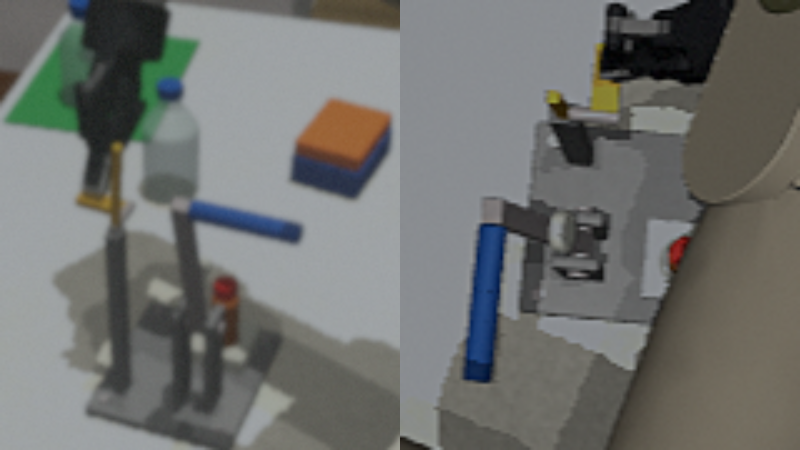

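The catch is flipped to about 1.5 rad with its bar standing vertical. Next I'll withdraw backwards and up, clear of the bar, and bring the tool upright.

play_rows(travel=[[-0.2,-1.2,0.6],[0,-2,1.5],[0,-2,2.5],[-0.5,-1.5,2.5],[-1.5,0,2.5],[-2.5,0,1],[-3,0,0],[-3,0,0],[-3,0,0],[-1.5,0,0],[0,0,0]], rotation=[[0,0,0],[0,0,0],[0,0,0],[-0.08,0.01,0],[-0.1,0.012,0],[-0.1,0.012,0],[-0.1,0.012,0],[-0.1,0.012,0],[-0.1,0.012,0],[-0.04,0.005,0],[0,0,0]], claw=[0,0,0,0,2,4,6,6,6,6,6])

```text
time_s: 13.42
position: [0.5003, -0.0779, 0.3358]
tool_rot: [[-0.014, 0.141, 0.99], [-0.025, 0.99, -0.141], [-1.0, -0.027, -0.011]]
ft_force: [0.5, 0.2, 0.3]
grip_width: 0.0602
```

```bash
python3 look.py 14; python3 -c "
from h import *
print(env.observe()['tool_rot'])
c=env.camera_info('wrist');np.savez('w14.npz',**c)
cv2.imwrite('pics/w14.png',env.get_image('wrist')[:,:,::-1])"
```

```text
13.4167 [ 0.5003 -0.0779  0.3358] [-45.7775 -38.2413 335.8439] [0.5324 0.2007 0.3324] 0.06018289592955218
[ -21.4066   14.4593   68.1392   -1.6556   97.6296 -103.5182]
[[-0.01385963  0.14164761  0.98982012]
 [-0.02179873  0.98963713 -0.14192665]
 [-0.99966631 -0.02354388 -0.01062827]]
```

View pics/l14.png

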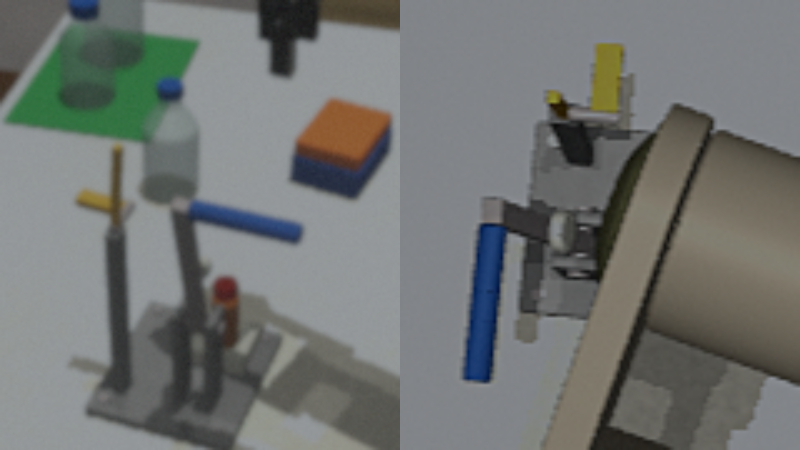

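View pics/w14.png

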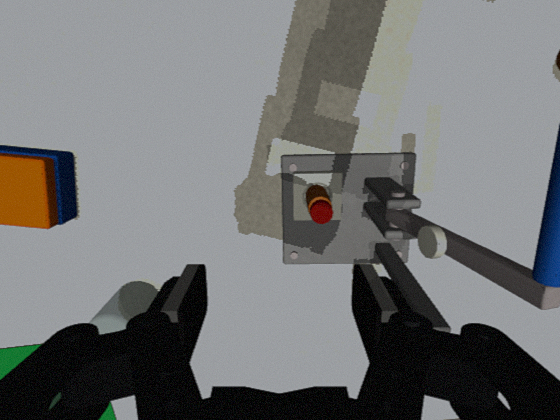

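play_rows(travel=[[0,2,0],[0,3,0],[0,3,0],[0,3,0],[0,2.5,0],[0,1.5,0],[0,0,0],[0,0,0]], rotation=[[0.02,-0.01,0.02],[0,0,0],[0,0,0],[0,0,0],[0,0,0],[0,0,0],[0,0,0],[0,0,0]], claw=[6,6,6,6,6,6,6,6])

```text
time_s: 14.23
position: [0.5099, 0.0772, 0.3283]
tool_rot: [[-0.014, 0.126, 0.992], [0.016, 0.992, -0.126], [-1.0, 0.014, -0.015]]
ft_force: [0.4, -0.3, 0.1]
grip_width: 0.0605
```

```bash
python3 look.py 15; python3 -c "
from h import *
c=env.camera_info('wrist');np.savez('w15.npz',**c)
cv2.imwrite('pics/w15.png',env.get_image('wrist')[:,:,::-1])
for x in (-15.5,-65,-110.5): print(proj('wrist',N+X*x/1000+Y*.119+[0,0,.2747],c))"
```

```text
14.2333 [0.5099 0.0772 0.3283] [-54.6567 116.873  328.2802] [ 0.434  -0.2801  0.1164] 0.06050482882334793
[ -4.9797  15.6283  67.7114   0.8279  97.5125 -87.6271]
[284.85273426 295.38361627]
[284.34940359 215.75349134]
[283.8239963  132.63070334]
```

View pics/w15.png

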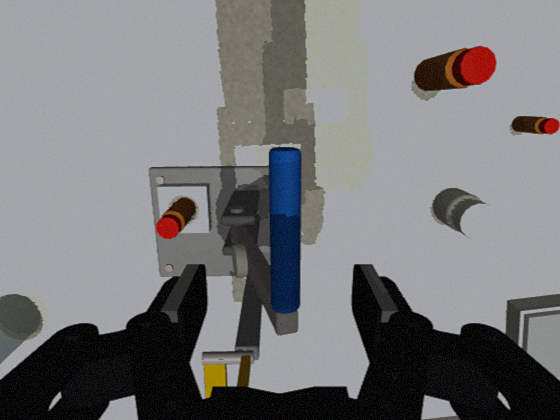

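The bar (columns 270–300, rows 149–312) is centred between the fingers. It lies about 10 mm further +x than predicted, so I'll grip near its middle. Descending.

play_rows(travel=[[-0.4,0.2,-0.8],[0,0,-1.2],[0,0,-1.5],[0,0,-1.5],[0,0,-1.0],[0,0,-0.5],[0,0,0],[0,0,0]], rotation=[[-0.014,-0.014,0],[0,0,0],[0,0,0],[0,0,0],[0,0,0],[0,0,0],[0,0,0],[0,0,0]], claw=[6,6,6,6,6,6,6,6])

```text
time_s: 15.05
position: [0.5074, 0.0707, 0.2615]
tool_rot: [[0.004, 0.14, 0.99], [0.001, 0.99, -0.14], [-1.0, 0.002, 0.003]]
ft_force: [0.2, 0.9, 0.9]
grip_width: 0.0597
```

```bash
python3 look.py 16; python3 -c "
from h import *
c=env.camera_info('wrist');np.savez('w16.npz',**c)
cv2.imwrite('pics/w16.png',env.get_image('wrist')[:,:,::-1])"
```

```text
15.05 [0.5074 0.0707 0.2615] [-56.335  110.1273 261.5322] [0.2076 0.9326 0.949 ] 0.05967432048418597
[ -5.3689  16.6945  77.0235   0.0867  86.0855 -87.3422]
```

View pics/w16.png

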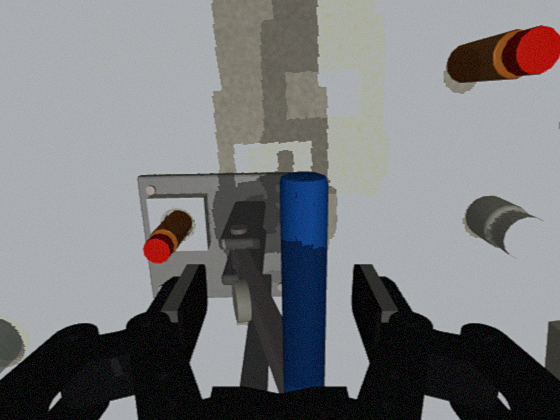

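View pics/l16.png

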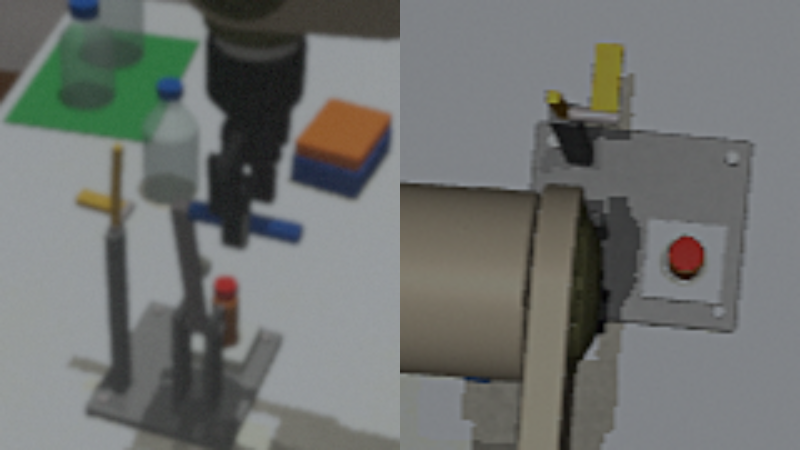

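play_rows(travel=[[-0.2,0.8,-0.5],[0,0,0],[0,0,0],[0,0,0],[0,0,0],[0,0,0],[0,0,0],[0,0,0]], rotation=[[0,0,-0.02],[0,0,0],[0,0,0],[0,0,0],[0,0,0],[0,0,0],[0,0,0],[0,0,0]], claw=[6,5,4,3,2,1.2,1.2,1.2], squeeze=60)

```text
time_s: 15.87
position: [0.5066, 0.0792, 0.2598]
tool_rot: [[0.01, 0.156, 0.988], [0.002, 0.988, -0.156], [-1.0, 0.004, 0.009]]
ft_force: [-0.1, 1.3, -1.2]
grip_width: 0.0162
```

```bash
python3 look.py 17; python3 -c "
from h import *
c=env.camera_info('wrist');np.savez('w16.npz',**c)
cv2.imwrite('pics/w17.png',env.get_image('wrist')[:,:,::-1])"
```

```text
15.8667 [0.5066 0.0792 0.2598] [-58.0904 118.505  259.7823] [-0.0703  1.2636 -1.1617] 0.01617081956549304
[ -4.4398  16.6412  77.3949   0.1634  85.4074 -85.4973]
```

View pics/w17.png

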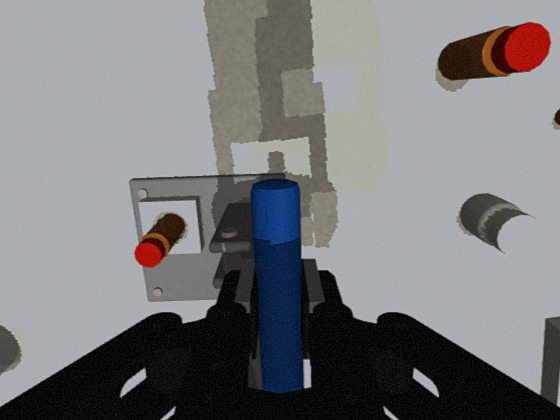

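View pics/l17.png

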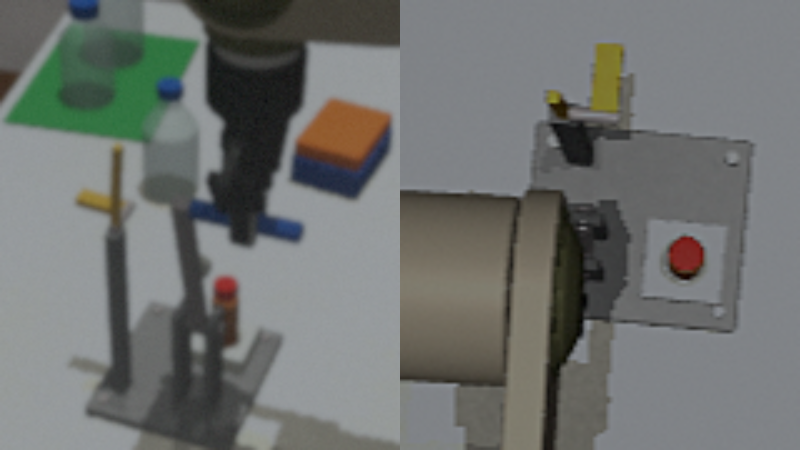

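The bar is gripped (16 mm, soft pads). Starting the pull along the arc.

play_rows(travel=[[-0.1,-0.8,0.2],[-0.2,-1.4,0.25],[-0.2,-1.4,0.1],[-0.2,-1.4,0],[0,0,0]], rotation=[[0,0,0.01],[0,0,0.01],[0,0,0.01],[0,0,0],[0,0,0]], claw=[1.2,1.2,1.2,1.2,1.2])

```text
time_s: 16.43
position: [0.5014, 0.0321, 0.2674]
tool_rot: [[0.018, 0.122, 0.992], [0.013, 0.992, -0.123], [-1.0, 0.015, 0.016]]
ft_force: [2.1, 4.3, -4.8]
grip_width: 0.0162
```

```bash
python3 look.py 18
```

```text
16.4333 [0.5014 0.0321 0.2674] [-57.7339  71.0778 267.3815] [ 2.0566  4.2641 -4.7904] 0.016151973647569914
[-10.3546  15.06    78.3921   0.9395  85.673  -93.3844]
```

View pics/l18.png

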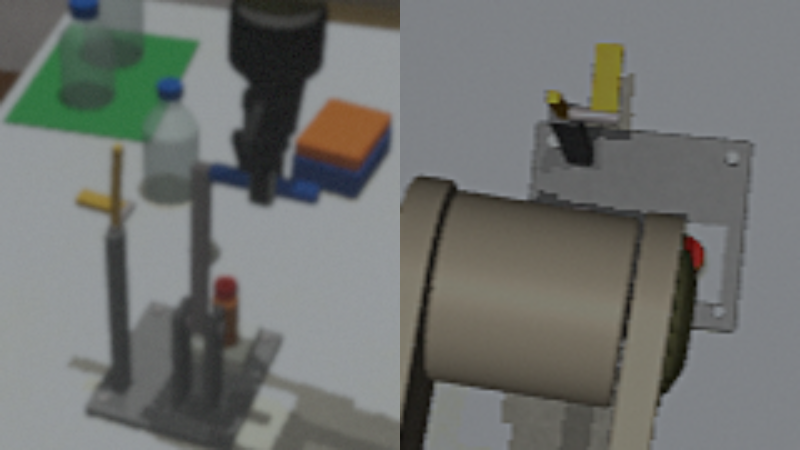

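play_rows(travel=[[-0.2,-1.5,-0.3],[-0.2,-1.7,-0.3],[-0.2,-1.7,-0.5],[-0.2,-1.6,-0.65],[-0.15,-1.2,-0.6],[0,0,0]], rotation=[[0,0.01,0],[0,0,0],[0,0,0],[0,0,0],[0,0,0],[0,0,0]], claw=[1.2,1.2,1.2,1.2,1.2,1.2])

```text
time_s: 17.03
position: [0.4929, -0.0394, 0.2471]
tool_rot: [[0.015, 0.117, 0.993], [0.019, 0.993, -0.117], [-1.0, 0.02, 0.013]]
ft_force: [-0.1, 3.9, 2.9]
grip_width: 0.0163
```

```bash
python3 look.py 19; python3 -c "
from h import *
print(env.observe()['tool_rot'])"
```

```text
17.0333 [ 0.4929 -0.0394  0.2471] [-57.6458  -0.9526 247.0831] [-0.0736  3.8844  2.8622] 0.016250309519070423
[ -19.0053   15.1918   81.6267    1.292    82.7214 -102.4236]
[[ 0.01548612  0.11598958  0.9931297 ]
 [ 0.01851266  0.99304529 -0.1162684 ]
 [-0.99970869  0.02018602  0.01323114]]
```

View pics/l19.png

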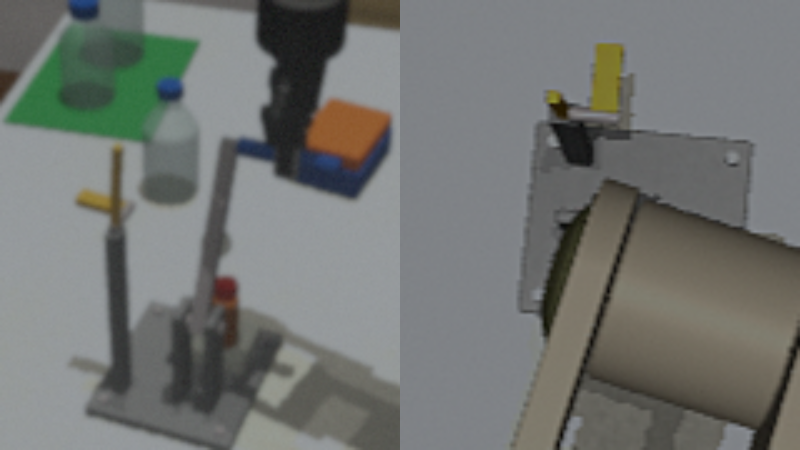

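play_rows(travel=[[-0.2,-1.4,-0.75],[-0.2,-1.4,-1.0],[-0.15,-1.3,-1.15],[-0.15,-1.2,-1.3],[-0.1,-0.9,-1.2],[0,0,0]], rotation=[[-0.01,0.01,0],[0,0,0],[0,0,0],[0,0,0],[0,0,0],[0,0,0]], claw=[1.2,1.2,1.2,1.2,1.2,1.2])

```text
time_s: 17.63
position: [0.4859, -0.0969, 0.197]
tool_rot: [[0.009, 0.11, 0.994], [0.004, 0.994, -0.11], [-1.0, 0.005, 0.009]]
ft_force: [1.1, 2.6, 0.0]
grip_width: 0.0158
```

```bash
python3 look.py 20
```

```text
17.6333 [ 0.4859 -0.0969  0.197 ] [-57.8858 -58.8646 196.9738] [1.1479 2.6257 0.0472] 0.015783061676625902
[ -25.2274   17.866    86.5037    0.4419   75.2367 -109.0276]
```

View pics/l20.png

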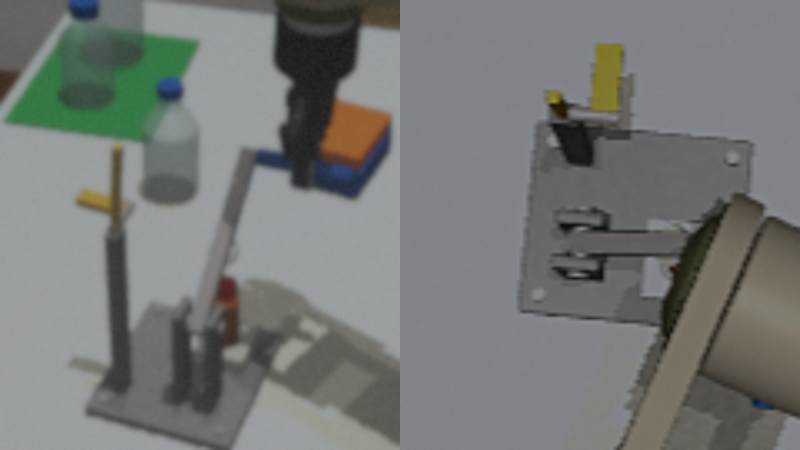

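play_rows(travel=[[-0.1,-1.1,-1.3],[-0.1,-0.85,-1.5],[-0.1,-0.65,-1.6],[-0.05,-0.5,-1.6],[0,-0.3,-1.4],[0,0,0]], rotation=[[0,0.005,0],[0,0,0],[0,0,0],[0,0,0],[0,0,0],[0,0,0]], claw=[1.2,1.2,1.2,1.2,1.2,1.2], squeeze=80)

```text
time_s: 18.23
position: [0.4819, -0.1279, 0.1289]
tool_rot: [[0.005, 0.104, 0.995], [-0.004, 0.995, -0.104], [-1.0, -0.003, 0.005]]
ft_force: [-0.4, 0.2, -0.7]
grip_width: 0.0156
```

```bash
python3 look.py 21
```

```text
18.2333 [ 0.4819 -0.1279  0.1289] [-58.1148 -90.1497 128.9329] [-0.3985  0.2451 -0.696 ] 0.015596650592512208
[ -28.4575   22.6437   91.8915   -0.083    65.1279 -112.4518]
```

View pics/l21.png

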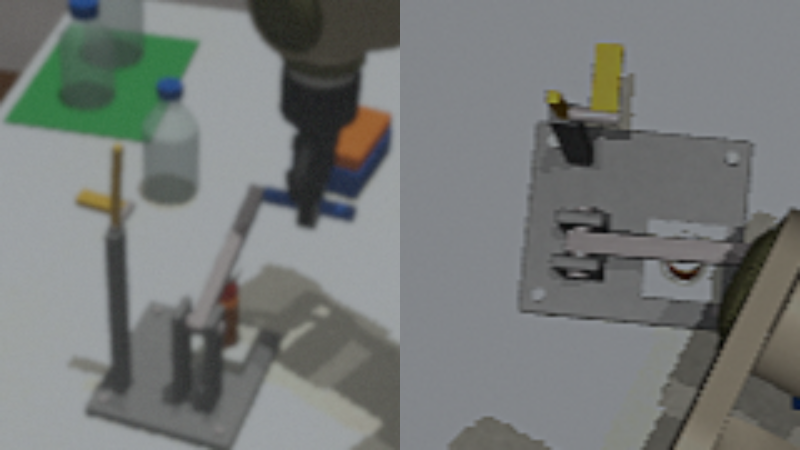

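play_rows(travel=[[-0.1,-0.4,-1.2],[0,-0.2,-1.2],[0,-0.1,-0.9],[0,0,-0.6],[0,0,0]], rotation=[[0,0,0],[0,0,0],[0,0,0],[0,0,0],[0,0,0]], claw=[1.2,1.2,1.2,1.2,1.2], squeeze=90)

```text
time_s: 18.75
position: [0.4816, -0.132, 0.0965]
tool_rot: [[0.007, 0.102, 0.995], [-0.006, 0.995, -0.102], [-1.0, -0.005, 0.008]]
ft_force: [-6.0, -4.4, 7.4]
grip_width: 0.0155
```

```bash
python3 look.py 22
```

```text
18.75 [ 0.4816 -0.132   0.0965] [-57.9116 -94.2575  96.5357] [-6.0131 -4.3543  7.3573] 0.015547137207315579
[ -28.8822   25.1549   94.3114   -0.1232   59.99   -112.9866]
```

View pics/l22.png

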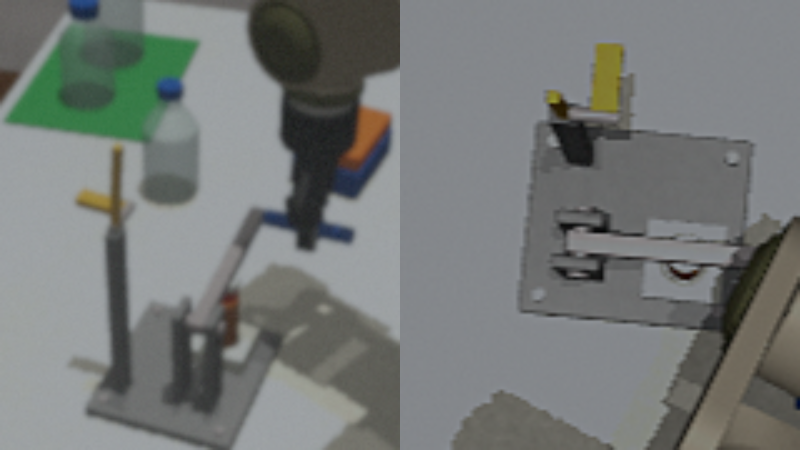

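play_rows(travel=[[0,0,-0.5],[0,0,-0.5],[0,0,-0.3]], rotation=[[0,0,0],[0,0,0],[0,0,0]], claw=[1.2,1.2,1.2])

```text
time_s: 19.1
position: [0.4816, -0.1325, 0.0891]
tool_rot: [[0.009, 0.101, 0.995], [-0.012, 0.995, -0.101], [-1.0, -0.011, 0.01]]
ft_force: [-6.9, -3.7, 6.9]
grip_width: 0.0154
```

play_rows(travel=[[0,0,-0.5],[0,0,-0.5],[0,0,-0.3]], rotation=[[0,0,0],[0,0,0],[0,0,0]], claw=[1.2,1.2,1.2])

```text
time_s: 19.35
position: [0.4818, -0.1327, 0.087]
tool_rot: [[0.013, 0.098, 0.995], [-0.02, 0.995, -0.098], [-1.0, -0.019, 0.015]]
ft_force: [-15.2, -0.0, 28.0]
grip_width: 0.0156
```

```bash
python3 look.py 23; python3 -c "
from h import *
cv2.imwrite('pics/w23.png',env.get_image('wrist')[:,:,::-1])"
```

```text
19.35 [ 0.4818 -0.1327  0.087 ] [-57.6299 -94.8607  86.9733] [-15.2337  -0.0296  27.9661] 0.015601671802860739
[ -28.646    25.7995   95.2698   -0.7729   57.734  -112.5955]
```

View pics/l23.png

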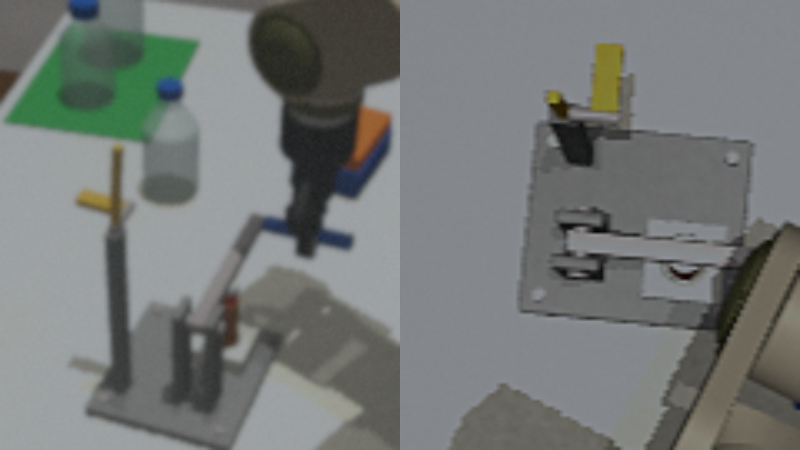

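View pics/w23.png

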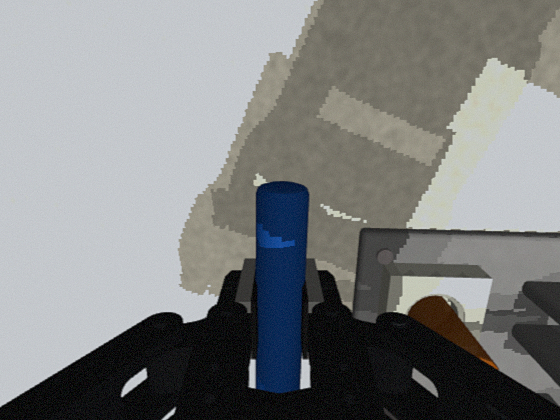

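Run:
```python
from h import *
np.set_printoptions(precision=4,suppress=True)
im=env.get_image('side')[:,:,::-1];cv2.imwrite('pics/s24.png',cv2.resize(im[180:240,260:340],(800,600),interpolation=cv2.INTER_CUBIC))
h=cv2.cvtColor(im,cv2.COLOR_BGR2HSV)
m=((h[:,:,0]>105)&(h[:,:,0]<125)&(h[:,:,1]>150)).astype('uint8');m[:,:275]=0;m[:190]=0;m[:,325:]=0
for u in range(280,323,4):
    v=np.where(m[190:230,u])[0]+190
    if len(v):
        e,d=ray('side',u,(v.min()+v.max())/2); t=(-.095-(e-N)@Y)/(d@Y);print(u,v.min(),v.max(),press(e+t*d))
o=env.observe();print(o['position'],o['ft_force'])
```

```text
[ 0.4818 -0.1327  0.0868] [-16.731    0.6149  36.5093]
```

View pics/s24.png

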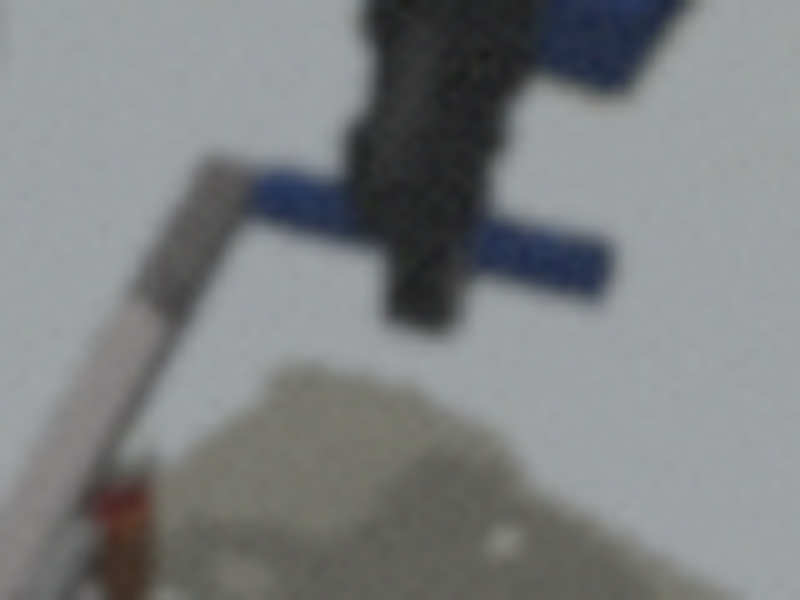

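Run:
```python
from h import *
np.set_printoptions(precision=4,suppress=True)
for u,v in((290,199.8),(319,206.3),(311,204.5)):
    e,d=ray('side',u,v); t=(-.095-(e-N)@Y)/(d@Y);print(press(e+t*d))
for x in(-15,-100):
  for z in (.1055,.1105,.1155): print(x,z,proj('side',N+X*x/1000-Y*.095+[0,0,z]))
```

```text
[-22.8572 -95.     110.051 ]
[-100.0485  -95.      110.3878]
[-78.9896 -95.     110.3177]
-15 0.1055 [287.0243 200.5419]
-15 0.1105 [287.1057 199.0001]
-15 0.1155 [287.1875 197.4507]
-100 0.1055 [318.8225 207.8106]
-100 0.1105 [318.9852 206.2609]
-100 0.1155 [319.1486 204.7035]
```

The bar measures 110.2 mm above the table (level is 110.5), so the lever is at its stop. I'll hold there with a light push.

play_rows(travel=[[0,0,-0.2],[0,0,-0.2],[0,0,-0.2],[0,0,-0.2],[0,0,-0.2],[0,0,-0.2]], rotation=[[0,0,0],[0,0,0],[0,0,0],[0,0,0],[0,0,0],[0,0,0]], claw=[1.2,1.2,1.2,1.2,1.2,1.2])

```text
time_s: 20.05
position: [0.4818, -0.1329, 0.0875]
tool_rot: [[0.018, 0.096, 0.995], [-0.033, 0.995, -0.095], [-0.999, -0.031, 0.021]]
ft_force: [-8.7, -3.5, 13.3]
grip_width: 0.0157
```

```bash
python3 look.py 25
python3 - <<'E'
from h import *
for i in range(6): env.get_image('side')
o=env.observe();print(o['time_s'],o['position'],o['ft_force'],o['grip_width'])
im=env.get_image('side')[:,:,::-1];cv2.imwrite('pics/s25.png',cv2.resize(im[180:255,250:350],(800,600),interpolation=cv2.INTER_CUBIC))
im=env.get_image('top')[:,:,::-1];cv2.imwrite('pics/t25.png',im)
E
```

```text
20.05 [ 0.4818 -0.1329  0.0875] [-57.6162 -95.0726  87.4814] [-8.7151 -3.4531 13.2808] 0.015715731176708807
[ -28.3918   25.6099   95.5448   -1.4018   57.0756 -112.1702]
20.45 [ 0.48180909 -0.13287405  0.08748083] [-8.27385131 -2.89630192 12.51558536] 0.015329066344628982
```

View pics/s25.png

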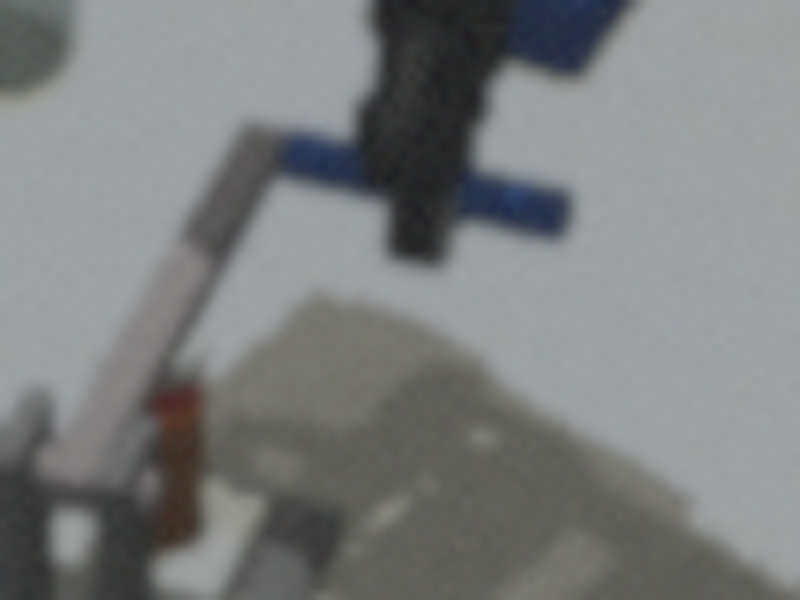

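View pics/t25.png

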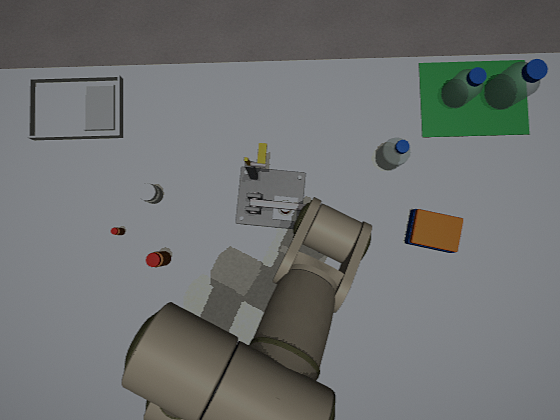

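Holding steady at the stop. I'll add one slightly firmer push for margin and then hand in.

play_rows(travel=[[0,0,-0.4],[0,0,-0.4]], rotation=[[0.015,0,0],[0,0,0]], claw=[1.2,1.2])

```text
time_s: 20.72
position: [0.4821, -0.1327, 0.0864]
tool_rot: [[0.02, 0.094, 0.995], [-0.022, 0.995, -0.094], [-1.0, -0.02, 0.022]]
ft_force: [-20.7, 1.4, 47.0]
grip_width: 0.0153
```

Run:
```python
from h import *
for i in range(6): env.get_image('side')
o=env.observe();print(o['time_s'],o['position'],o['ft_force'],o['grip_width'])
im=env.get_image('side')[:,:,::-1];cv2.imwrite('pics/s26.png',cv2.resize(im[180:255,250:350],(800,600),interpolation=cv2.INTER_CUBIC))
```

```text
21.0167 [ 0.48200377 -0.13274904  0.08654499] [-17.11604291  -0.11581063  37.86613603] 0.01591904390546612
```

View pics/s26.png

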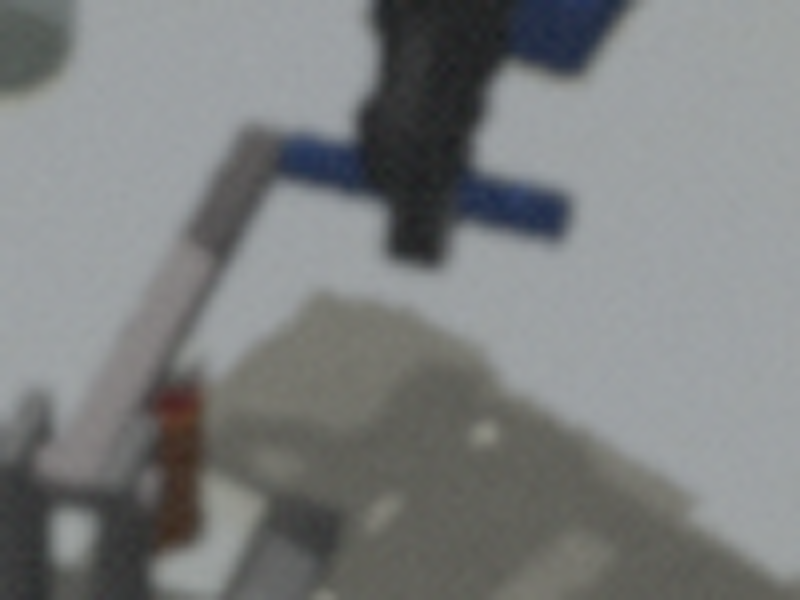

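```bash
python3 -c "
from rig import env
print(env.close_job())"
```

```text
the job is handed in; nothing more can be done
None
```

I handed the job in at about 21 s of the 72 s allowed, with the arm still holding the lever down by its handle; no verdict was reported.

**What I did:** I picked up the middle vial with a 25 N grip, set it upright in the recess and let go. Then I flipped the catch outward to about 1.5 rad, judged by eye, with its bar standing vertical. Last, I gripped the blue handle and pulled the lever round to its stop.

**Last checks:**
- **Lever:** the handle bar measured about 110 mm above the table, against 110.5 mm for level. The reaction force settled at about 38 N upward, with the fingers still gripping the bar.
- **Vial and catch:** in the last top and side pictures the vial was upright in the recess and the catch was still flipped.
- **Bystanders:** the jar, bottle and tip box looked unmoved.

**Not checked or in disagreement:**
- **Cap:** I inferred that it is home from the lever being at its stop; I did not measure it.
- **Handle position:** the handle stood about 10 mm further towards +x than I worked out from the description, so I gripped it where I saw it.
- **Grip on the bar:** the bar slid about 8 mm within the fingers near the end, and held after that.

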